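# Draw a bevelled plate seam in onto its root-gap spacer with a turnbuckle plate puller

### The arm

A 6-joint arm with a two-finger parallel gripper is mounted at the origin on the work surface. World frame = base frame: x ahead of the robot, y to its left, z up, the work surface at z = 0. Lengths are in m, angles in rad, forces in N, time in s.
With the tool pointing down it reaches from about 0.275 to 0.75 m from the base axis. Payload 10.2 kg.
Tool frame: the origin (TCP) lies midway between the tips of the shut fingers; the grasp point (between the pads) lies 19 mm behind it (env.hold_point_z is the distance from the TCP to the grasp point, in m); x points along the fingers, z is the direction in which the jaws open and shut, and the axes are right-handed (so a half turn about x gives the same grasp; the last joint's range is limited). The gripper opens to 85 mm and grips with 20 to 120 N. Pads are 22 mm wide; open, the fingers measure 114 mm over their backs; the gripper's body (76 mm by 85 mm) begins 54 mm behind the grasp point. The pads swing forward as they close: fully open they stand 13 mm farther back than shut.
Start: joints at [0.988, 0.313, 1.498, -0, 1.331, -0.223], TCP at [0.185, 0.491, 0.194] pointing down, gripper open.
Joint ranges: [-2.94, 2.94], [-0.97, 2.17], [0.19, 2.56], [-1.23, 4.37], [0.02, 3.11], [-2.88, 2.88]. Speed limits (rad/s): [2.39, 2.39, 3.01, 3.14, 3.14, 3.14].

### API

Orientations are given as a unit quaternion [x, y, z, w].
In Python, from bench import env, kinematics, monitor, eyes, job gives the robot as it stands. The module is installed in compiled form; this text tells all that it offers. Calls block until the motion is done:
- env.reach(position, orientation): joint-space move of the TCP to a pose.
- env.movel(position, velocity=0.15, frame=None, guard=None): straight line of the TCP; frame=None keeps the orientation; velocity is the mean speed in m/s. With guard (N) it stops when the force on the tool has changed by that much, and returns True; else False.
- env.set_joints(angles): joint-space move.
- env.release() and env.close_gripper(effort=None): open the fingers fully, or close them until they stop; effort is the grip in N (None keeps the last).
- env.hold(seconds).
- kinematics.ik(position, orientation): joint angles nearest the present ones, or None.
- monitor.sense(): the state.
- eyes.grab_frame(name): name is "scene" or "top"; returns a dict with "frame" (384x512x3 uint8, red, green, blue), "mtx" (3x3 intrinsics, pixels), "k1" (the pictures are not rectified: a ray, as slopes to the right and down, at radius r is drawn at 1 + k1 r^2 times it, then the intrinsics apply), "view" (4x4, takes a point from world to camera coordinates). Camera axes: x right, y down, z forward; pixel columns grow to the right and rows downward; lengths in m; the calibration is good to about 2 mm. A picture is of the moment at which its call begins. There is no depth.
A pose or a line that the arm cannot do raises env.MotionError and nothing moves.
- job.hand_in(): hands the job in, once; it reports no verdict.
The state is a dict: "clock": time; "joints": joint angles; "qvel": joint speeds; "joint_efforts": joint torques, N m; "position": TCP position; "ee_rot": TCP orientation; "contact_force": force on the tool from outside, world axes, zero at the start; "ft_torque": the same for the moment, N m; "finger_gap": opening from 0.0 (shut) to 1.0 (fully open).
Only numpy, scipy, OpenCV 4.12 (cv2) and the standard library are available. Lean on these libraries where they do the work, as an engineer would, in place of code of your own. Each camera call takes 0.05 s, during which the arm holds its last target.

### The job

Get this butt joint ready for tacking: take the 4 mm root-gap spacer (blue handle) from its rack and set it upright and fully down in the seam between the two bevelled plates, near either end, clear of the turnbuckle. Then turn the yellow turnbuckle body by its ball-ended bars to draw the loose plate in until the spacer is firmly nipped between the plates, and stop there: jammed any harder, it could not be drawn out again after tacking. Leave the spacer nipped in the seam and let go of everything; leave the red spacer in the rack and do not disturb the hammer or the wire brush.

Things in the scene. Friction and masses are not known exactly. Their poses are not given: they have to be found in the camera images.
- seam (a point): Mid-width on the root face of clamped plate A, at the plates' top, 32 mm over the bench. +x: across the seam, away from the robot, to loose plate B; y along the seam; z up. Plates 210 mm wide (y), 155 long, 12 thick. Root face: the lowest 4 mm, at x = 0; above it a bevel recedes 4.6 mm by the top. B mirrors it across an open gap of 5.4 to 11.3 mm: a V that guides the blade down.
- turnbuckle: Yellow hexagonal body, 140 mm long, 30 across flats; origin at its centre, on its axis, 112 mm over the bench, above the seam. Own x: turning axis, along seam +x. Four turning bars, each with a black 22 mm ball knob centred 58 mm from the axis, stand out along its own +y, -y, +z, -z, at own x = -58 mm (robot side), at any phase. Rods run on to jaws on red lugs 128 mm high.
- puller: Near jaw and rod of the turnbuckle; origin near the seam's. Turning the body positively about +x (top knob goes to the robot's right, -y) draws both ends in, plate B 20 mm a turn (3.2 mm/rad), the body half that. It turns at about 0.4 Nm and stays where left. Slack: 0.4 to 2.4 rad; then the nip grows some 390 N per rad, adding 0.32 Nm per 100 N. Firm is 60 to 120 N; at 180 N it is jammed.
- jig: Fixed jig: plate A, bars, guides 36 mm high at y = -110 and +110, blue strap clamps 62 mm high near plate A's robot-side corners; origin on the bench below seam, same axes. Take the uppermost ball knob loosely between the fingers from above, tool upright or leaning with the bar, swing it over from about 45 deg left of upright to 45 deg right, let go clear of the bars, take the next.
- spacer4_grip (a point): Centre of the blue handle of the 4 mm spacer (0.17 kg), at the start in a slot of the rack. x across the blade, y along it, z up. Handle 12 (x) by 28 (y) by 50 mm, its top 22 mm above this point. Cross bar 36 (x) by 14 by 6 mm; its underside, the shoulder, 34 mm below this point. Blade under that: 4 mm (x) by 34 (y) by 16 deep. Fully down, the shoulder rests on both plates.
- spacer4: The blue spacer as a whole: origin at the middle of its shoulder (underside of the cross bar), axes as spacer4_grip. In the seam its x goes across the seam, either way round; its origin is then level with seam. Set it about 80 mm from the seam's middle, at either end; bars under the plates, 35 to 55 mm from the middle, would stop the blade.
- spacer6_grip (a point): The same point on the 6 mm spacer with the red handle, in the rack's other slot: not wanted, leave it there.
- rack: Fixed wooden rack, 70 by 130 mm, 24 mm high, origin at the centre of its underside; two slots, 9.5 by 41 mm, at -32 and +32 mm along its y axis, each with a spacer hanging by its cross bar (shoulder 24 mm, handle centre 58 mm over the bench).
- hammer_mid (a point): Middle of a chipping hammer, 240 mm long, lying on the bench to the right. Leave it alone.
- brush_mid (a point): Middle of a wire brush, 240 mm long, lying on the bench to the right. Leave it alone.
Things that resemble listed ones, but are neither listed nor needed, are in the scene too. Of the things that look like the rack, take the one that is farthest to the robot's right at the start.

How it is judged:
On the way, in this order (a step that is already met when the one before it is completed fails the run):
1. the blue 4 mm spacer stands fully down in the open seam, released (z of spacer4_grip in the frame of seam between 0.03 and 0.037 m and x of spacer4_grip in the frame of seam between -0.006 and 0.016 m and y of spacer4_grip in the frame of seam between -0.1 and 0.1 m and (y of spacer4_grip in the frame of seam below -0.045 m or y of spacer4_grip in the frame of seam above 0.045 m) and angle between spacer4_grip's own z axis and vertical below 0.15 rad and angle between the x axis of spacer4_grip and the x axis of seam, either way round below 0.15 rad and contact force between spacer4 and the fingers below 0.5 N and contact force between spacer4 and jig below 20 N), for 0.2 s.
2. the plates nip the spacer with more than 40 N (z of spacer4_grip in the frame of seam between 0.03 and 0.037 m and x of spacer4_grip in the frame of seam between -0.006 and 0.016 m and y of spacer4_grip in the frame of seam between -0.1 and 0.1 m and (y of spacer4_grip in the frame of seam below -0.045 m or y of spacer4_grip in the frame of seam above 0.045 m) and angle between spacer4_grip's own z axis and vertical below 0.15 rad and angle between the x axis of spacer4_grip and the x axis of seam, either way round below 0.15 rad and contact force between spacer4 and jig above 40 N), for 0.3 s.
At the end, for the whole second after the job is handed in: The blue spacer stands fully down (within 3 mm) in the seam, 45 to 100 mm from its middle, upright and square to it within 0.15 rad, at rest, released, and pressed on the clamped plate with 40 to 150 N; the red spacer is still in its rack (all of step 2 and contact force between spacer4 and jig below 150 N and linear speed of spacer4 below 0.01 m/s and distance between spacer6_grip and rack below 0.08 m); the robot touches nothing.
It fails at once if the spacer is jammed: over 180 N between it and the clamped plate (contact force between spacer4 and jig above 180 N).
It fails at once if the red spacer is moved more than 20 mm (distance of spacer6_grip from where it was at the start of the episode above 0.02 m).
It fails at once if the hammer is moved more than 20 mm (distance of hammer_mid from where it was at the start of the episode above 0.02 m).
It fails at once if the brush is moved more than 20 mm (distance of brush_mid from where it was at the start of the episode above 0.02 m).
It also fails if it takes over 72 s, if anything falls off the work surface, if the arm or the gripper's body presses on something with over 40 N, if the wrist force passes 120 N, or if a joint passes its speed limit or range.

## Working session

There is one attempt and no reset: what is moved stays moved. The work goes in short steps, each a Python script; the robot and the scene stay as the last script left them, time stands still between calls to the robot, and variables do not carry over. Pictures are saved under pics/ and viewed, and the job is handed in when it is done.

```bash
mkdir -p pics; ls
python3 - <<'E'
from bench import env, kinematics, monitor, eyes, job
import cv2,numpy as np
np.set_printoptions(precision=4,suppress=True)
for n in ["scene","top"]:
    f=eyes.grab_frame(n)
    cv2.imwrite(f"pics/{n}0.png",cv2.resize(f["frame"][:,:,::-1],(800,600),interpolation=cv2.INTER_CUBIC))
    np.savez(f"{n}0.npz",**f)
    print(n,f["mtx"],f["k1"],f["view"])
s=monitor.sense();print(s)
E
```

```text
pics
scene [[382.5923   0.     256.8952]
 [  0.     382.5923 192.0204]
 [  0.       0.       1.    ]] -0.06918252908258167 [[ 0.3519  0.936  -0.0077 -0.1818]
 [ 0.5227 -0.2033 -0.8279 -0.1448]
 [-0.7765  0.2873 -0.5608  1.6049]
 [ 0.      0.      0.      1.    ]]
top [[492.5301   0.     249.1809]
 [  0.     492.5301 194.9138]
 [  0.       0.       1.    ]] -0.02946968082666212 [[-0.0101 -0.9999  0.001   0.04  ]
 [-0.9885  0.0098 -0.1509  0.4553]
 [ 0.1509 -0.0025 -0.9886  1.5139]
 [ 0.      0.      0.      1.    ]]
{'clock': 0.1, 'joints': array([ 0.9876,  0.3134,  1.4984,  0.    ,  1.331 , -0.2234]), 'qvel': array([-0.0006, -0.0022, -0.0033, -0.0008, -0.0012, -0.0012]), 'joint_efforts': array([  0.0015, -41.2898, -26.014 ,  -0.0002,   0.0031,   0.    ]), 'position': array([0.1847, 0.4912, 0.1939]), 'ee_rot': array([-0.4026,  0.5818,  0.4023,  0.581 ]), 'contact_force': array([-0.2706, -0.3218,  0.3918]), 'ft_torque': array([-0.0138,  0.0863, -0.0296]), 'finger_gap': 1.003359695747377}
```

View pics/scene0.png

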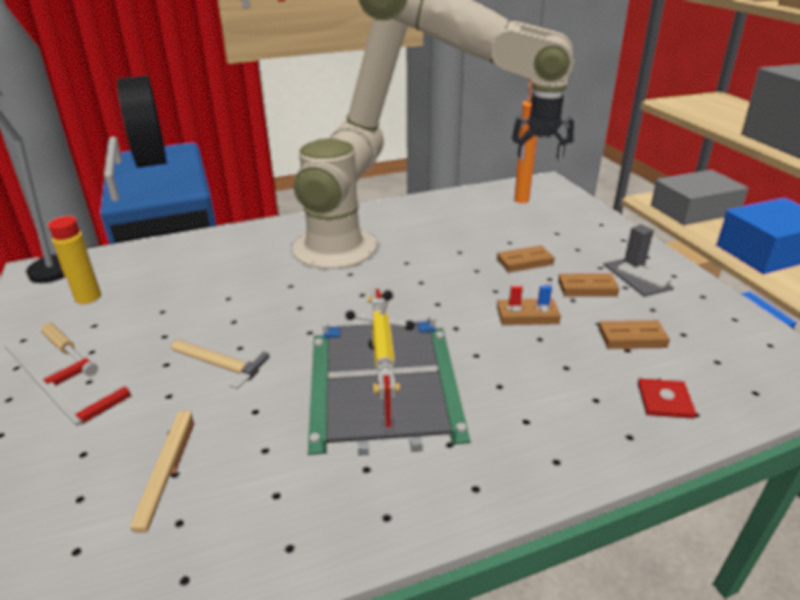

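View pics/top0.png

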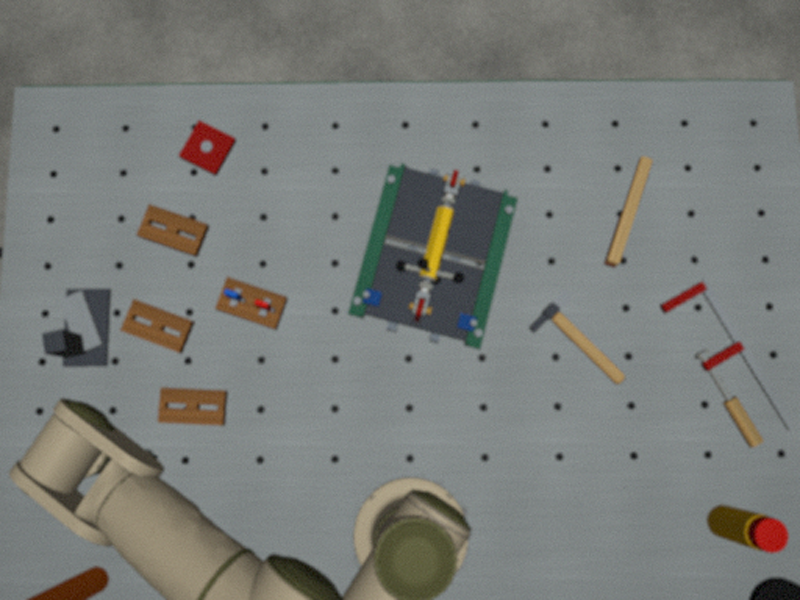

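Rack candidates (800x600 top picture): (172,229), (157,325), (192,405), all empty, and (251,303), the farthest right, which holds the blue and red handles. The blue handle at (232,294) could be confused with the red one at (262,304), or with the blue strap clamps at (372,298) and (466,321). I'll check close crops.

```bash
cat > h.py <<'E'
import numpy as np, cv2
np.set_printoptions(precision=4,suppress=True)
def load(n): 
    d=np.load(n); return {k:d[k] for k in d.files}
def proj(f,P):
    P=np.atleast_2d(P); c=P@f["view"][:3,:3].T+f["view"][:3,3]
    s=c[:,:2]/c[:,2:]; r2=(s**2).sum(1,keepdims=True); s=s*(1+float(f["k1"])*r2)
    return s*[f["mtx"][0,0],f["mtx"][1,1]]+[f["mtx"][0,2],f["mtx"][1,2]]
def ray(f,px,z):
    d=(np.asarray(px,float)-[f["mtx"][0,2],f["mtx"][1,2]])/[f["mtx"][0,0],f["mtx"][1,1]]
    s=d.copy()
    for _ in range(20): s=d/(1+float(f["k1"])*(s@s))
    R=f["view"][:3,:3];t=f["view"][:3,3]
    o=-R.T@t; v=R.T@np.r_[s,1]
    return o+v*(z-o[2])/v[2]
def crop(f,x0,y0,x1,y1,k,name):
    cv2.imwrite(name,cv2.resize(f["frame"][y0:y1,x0:x1,::-1],None,fx=k,fy=k,interpolation=cv2.INTER_CUBIC))
E
python3 - <<'E'
from h import *
t=load("top0.npz");s=load("scene0.npz")
crop(t,215,95,340,230,6-1,"pics/tj.png") if 0 else crop(t,215,98,335,228,4.6,"pics/tj.png")
crop(t,130,170,190,215,12,"pics/tr.png")
crop(s,190,175,310,295,5,"pics/sj.png")
crop(s,310,175,370,215,12,"pics/sr.png")
E
```

```text
(no output)
```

View pics/tj.png

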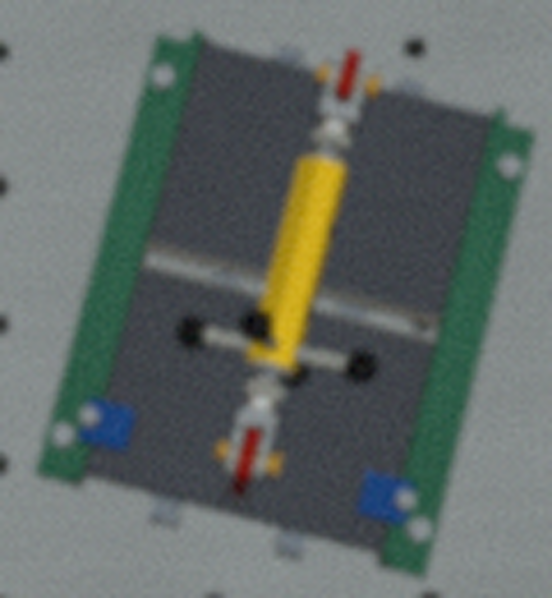

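View pics/tr.png

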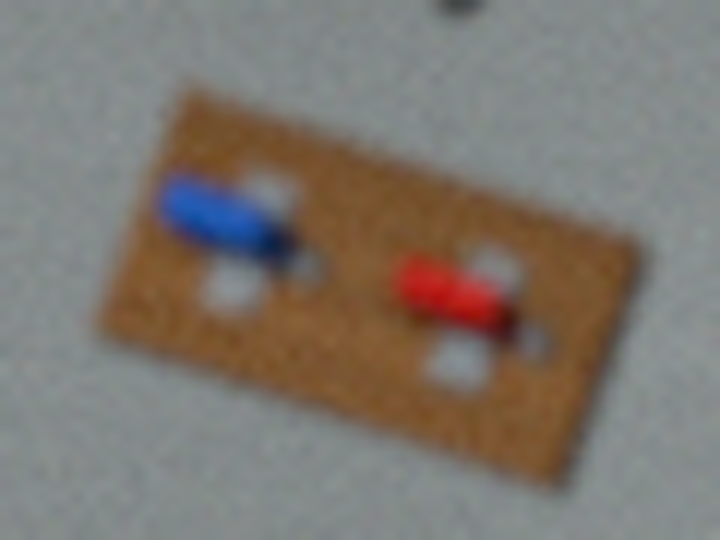

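View pics/sj.png

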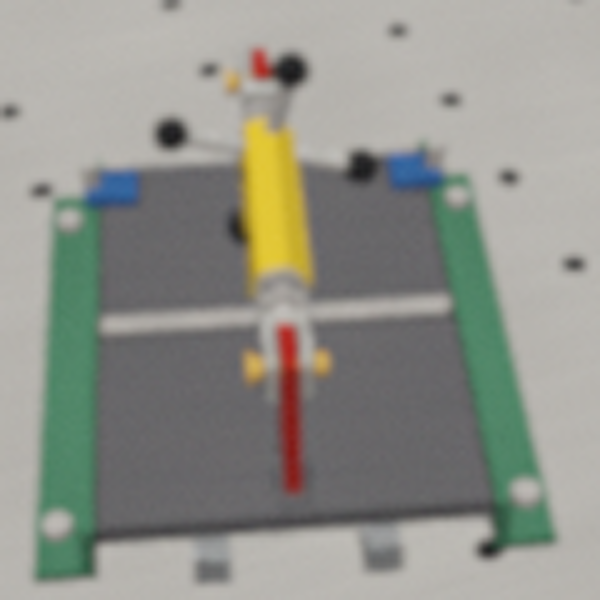

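View pics/sr.png

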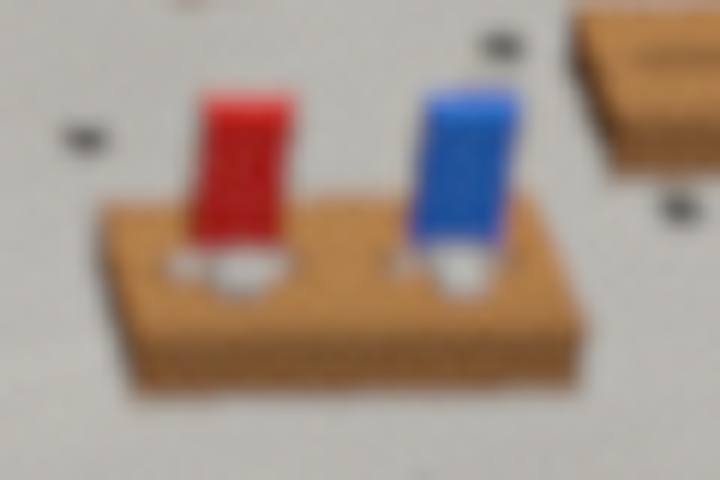

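The crops confirm the blue handle is in the rack with pixel (251,303). Next I'll rectify onto world planes to measure poses.

```bash
cat >> h.py <<'E'
def rect(f,x0,x1,y0,y1,z,mm=0.5,k=1):
    # rows: x from x1 down to x0 ; cols: y from y1 down to y0 (like top view)
    xs=np.arange(x1,x0,-mm/1000); ys=np.arange(y1,y0,-mm/1000)
    X,Y=np.meshgrid(xs,ys,indexing='ij')
    p=proj(f,np.c_[X.ravel(),Y.ravel(),np.full(X.size,z)]).reshape(*X.shape,2).astype(np.float32)
    return cv2.remap(f["frame"][:,:,::-1].copy(),p[...,0],p[...,1],cv2.INTER_CUBIC)
E
python3 - <<'E'
from h import *
t=load("top0.npz");s=load("scene0.npz")
for n,f in(("t",t),("s",s)):
    cx=ray(t,((251-.5)/1.5625,303/1.5625),.024); print(cx, ray(t,(435/1.5625,240/1.5625),.032))
    a=rect(f,.26,.56,-.20,.12,.032,.5); 
    b=rect(f,cx[0]-.06,cx[0]+.06,cx[1]-.08,cx[1]+.08,.024,.25)
    print(a.shape,b.shape,cx[:2])
    for im,st in((a,100),(b,80)):
        for i in range(0,im.shape[1],st): cv2.line(im,(i,0),(i,im.shape[0]),(255,255,0),1)
        for i in range(0,im.shape[0],st): cv2.line(im,(0,i),(im.shape[1],i),(255,255,0),1)
    cv2.imwrite(f"pics/rj_{n}.png",a[:600]);cv2.imwrite(f"pics/rr_{n}.png",b)
E
```

```text
[0.4632 0.3169 0.024 ] [ 0.5885 -0.0592  0.032 ]
(601, 640, 3) (481, 641, 3) [0.4632 0.3169]
[0.4632 0.3169 0.024 ] [ 0.5885 -0.0592  0.032 ]
(601, 640, 3) (481, 641, 3) [0.4632 0.3169]
```

Run:
```python
from h import *
t=load("top0.npz");s=load("scene0.npz")
for n,f in(("t",t),("s",s)):
    a=rect(f,.40,.74,-.20,.12,.032,.6)
    for i in range(0,a.shape[1],100): cv2.line(a,(i,0),(i,a.shape[0]),(255,255,0),1)
    for i in range(0,a.shape[0],100): cv2.line(a,(0,i),(a.shape[1],i),(255,255,0),1)
    cv2.imwrite(f"pics/rj_{n}.png",a)
cv2.imwrite("pics/rjj.png",cv2.resize(np.hstack([cv2.imread("pics/rj_t.png")[:,:],cv2.imread("pics/rj_s.png")]),(800,425)))
a=cv2.imread("pics/rr_t.png");b=cv2.imread("pics/rr_s.png")
cv2.imwrite("pics/rrr.png",cv2.resize(np.hstack([a,b]),(800,300)))
```

```text
(no output)
```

View pics/rjj.png

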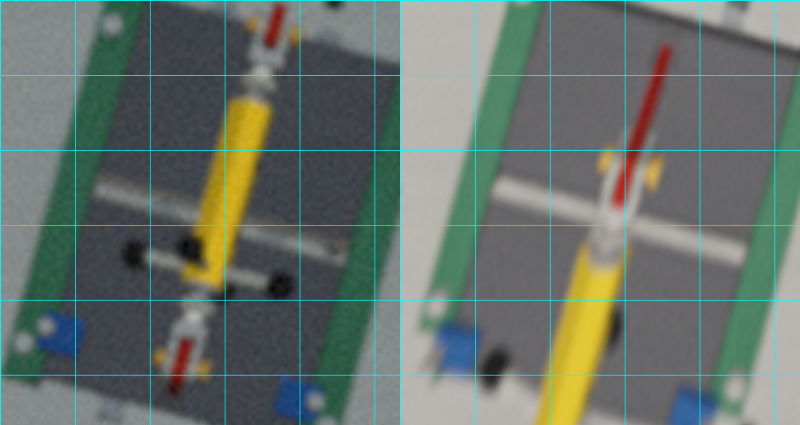

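View pics/rrr.png

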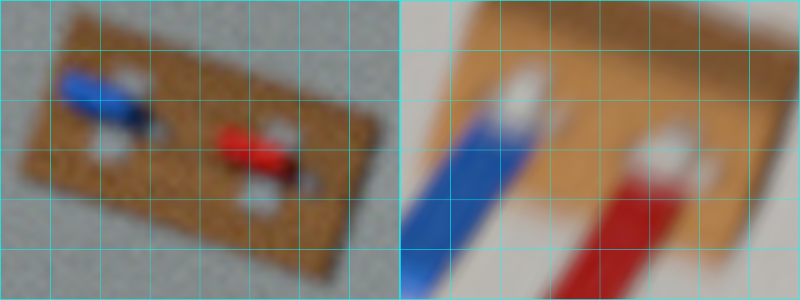

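Run:
```python
from h import *
from scipy.optimize import least_squares
t=load("top0.npz");s=load("scene0.npz")
def src(p,k,o): return (np.array(p,float)+.5)/k-.5+np.array(o)
# rack
ct=src([(188,85),(642,240),(562,490),(100,335)],12,(130,170))
cs=src([(580,330),(130,345),(100,205),(535,195)],12,(310,175))
loc=np.array([(35,65),(35,-65),(-35,-65),(-35,65)])/1000
def W(q,l,z): 
    c,S=np.cos(q[2]),np.sin(q[2]); l=np.atleast_2d(l)
    return np.c_[q[0]+c*l[:,0]-S*l[:,1],q[1]+S*l[:,0]+c*l[:,1],np.full(len(l),z)]
for nm,use in(("t",(1,0)),("s",(0,1)),("both",(1,1))):
    r=least_squares(lambda q:np.r_[use[0]*(proj(t,W(q,loc,.024))-ct).ravel(),use[1]*(proj(s,W(q,loc,.024))-cs).ravel()],[.463,.317,-.25])
    print("rack",nm,r.x,np.abs(r.fun).max()); q=r.x
print(W(q,[(0,.032),(0,-.032)],.058))
# handle top centers check
for l in(.032,-.032):
    print("t",(proj(t,W(q,(0,l),.08))-[130,170]+.5)*12,"s",(proj(s,W(q,(0,l),.08))-[310,175]+.5)*12)
# seam edges profile
def prof(f,q,y0,y1):
    xs=np.arange(-.03,.04,.001); ys=np.arange(y0,y1,.002)
    X,Y=np.meshgrid(xs,ys,indexing='ij')
    p=proj(f,W(q,np.c_[X.ravel(),Y.ravel()],.032)).reshape(*X.shape,2).astype(np.float32)
    g=cv2.cvtColor(f["frame"].copy(),cv2.COLOR_RGB2GRAY).astype(np.float32)
    return xs,cv2.remap(g,p[...,0],p[...,1],cv2.INTER_LINEAR).mean(1)
# plate centre guess: from rectified picture px(2x) 
from itertools import product
q0=np.array([.585,-.06,-.26])
for n,f in(("t",t),("s",s)):
  for a,b in((-.095,-.065),(-.065,-.03),(.03,.065),(.065,.095)):
    xs,p=prof(f,q0,a,b); lo=np.sort(p)[:10].mean(); hi=p.max(); h=(lo+hi)/2
    i=np.where(p>h)[0]; e0=np.interp(h,[p[i[0]-1],p[i[0]]],[xs[i[0]-1],xs[i[0]]]); e1=np.interp(-h,[-p[i[-1]],-p[i[-1]+1]],[xs[i[-1]],xs[i[-1]+1]])
    print(n,a,b,lo,hi,e0*1e3,e1*1e3,(e1-e0)*1e3)
```

```text
rack t [ 0.4647  0.3161 -0.33  ] 0.5411729849412552
rack s [ 0.4695  0.3157 -0.345 ] 0.6582202992962607
rack both [ 0.4661  0.3165 -0.3347] 0.8110614998646497
[[0.4766 0.3468 0.058 ]
 [0.4556 0.2863 0.058 ]]
t [[215.0633 208.8353]] s [[467.3093  95.142 ]]
t [[450.4155 287.9255]] s [[242.4565  99.5081]]
t -0.095 -0.065 65.897934 119.70078 -16.41994037282639 -16.997208180876026 -0.577267808049637
t -0.065 -0.03 66.06582 116.36789 -24.16965810563462 -16.104937605434593 8.064720500200032
t 0.03 0.065 67.28921 115.468475 -29.189327803865247 -13.948133461734534 15.241194342130711
t 0.065 0.095 65.65902 125.126045 -28.898803831023375 -14.344448708624773 14.554355122398603
s -0.095 -0.065 101.30669 169.89174 -15.35425119921012 -14.65928173426046 0.6949694649496587
s -0.065 -0.03 102.439514 171.0593 -18.66166455227454 -14.250352613837002 4.411311938437539
s 0.03 0.065 103.63757 172.62848 -29.8170115792067 -13.105862774122322 16.71114880508438
s 0.065 0.095 102.73724 172.33372 -29.641640832723766 -12.747147230152297 16.89449360257147
```

```bash
cat > m.py <<'E'
from h import *
def W(q,l,z): 
    c,S=np.cos(q[2]),np.sin(q[2]); l=np.atleast_2d(l)
    return np.c_[q[0]+c*l[:,0]-S*l[:,1],q[1]+S*l[:,0]+c*l[:,1],np.broadcast_to(z,(len(l),))]
def samp(f,im,q,X,Y,z):
    p=proj(f,W(q,np.c_[X.ravel(),Y.ravel()],z)).reshape(*X.shape,2).astype(np.float32)
    return cv2.remap(im.astype(np.float32),p[...,0],p[...,1],cv2.INTER_LINEAR)
def edges(xs,p):
    lo=np.sort(p)[:len(p)//4].mean(); hi=p.max(); h=(lo+hi)/2
    i=np.where(p>h)[0]
    if i[0]==0 or i[-1]==len(p)-1: return np.nan,np.nan
    return np.interp(h,[p[i[0]-1],p[i[0]]],[xs[i[0]-1],xs[i[0]]]),np.interp(-h,[-p[i[-1]],-p[i[-1]+1]],[xs[i[-1]],xs[i[-1]+1]])
def seam(f,q,bands):
    g=cv2.cvtColor(f["frame"].copy(),cv2.COLOR_RGB2GRAY); out=[]
    for a,b in bands:
        xs=np.arange(-.025,.035,.001)
        X,Y=np.meshgrid(xs,np.arange(a,b,.002),indexing='ij')
        out.append(edges(xs,samp(f,g,q,X,Y,.032).mean(1)))
    return np.array(out)
E
python3 - <<'E'
from m import *
t=load("top0.npz");s=load("scene0.npz")
B=((-.095,-.08),(-.08,-.065),(-.065,-.05),(.05,.065),(.065,.08),(.08,.095))
q=np.array([.567,-.06,-.26]); yc=[np.mean(b) for b in B]
for it in range(4):
    for n,f in(("t",t),("s",s)):
        e=seam(f,q,B); 
        i=f["frame"].astype(float); gr=i[...,1]-i[...,0]
        gs=[]
        for a,b in((-.10,-.03),(.04,.12)):
          for lo,hi in((-.15,-.09),(.09,.15)):
            ys=np.arange(lo,hi,.001); X,Y=np.meshgrid(np.arange(a,b,.003),ys,indexing='ij')
            gs.append(edges(ys,samp(f,gr,q,X,Y,.036).mean(0)))
        gs=np.array(gs)
        ctr=e.mean(1); ok=~np.isnan(ctr); k=np.polyfit(np.array(yc)[ok],ctr[ok],1)
        if n=="t": kt,gt=k,gs
        print(it,n,"q",q,"slope",k,"width",(e[:,1]-e[:,0])*1e3)
        print(gs.round(4).tolist(), np.nanmean(gs))
    ym=np.nanmean(gt)
    c,S=np.cos(q[2]),np.sin(q[2]); 
    q=q+np.array([-S*ym,c*ym,-kt[0]]); q[:2]+= (kt[1]-.008)*np.array([c,S])
E
```

```text
0 t q [ 0.567 -0.06  -0.26 ] slope [ 0.0204 -0.0057] width [11.1328 13.7155 13.069  16.1333 14.2463 14.3022]
[[-0.1323, -0.1025], [0.1087, 0.1389], [-0.1338, -0.104], [0.1069, 0.1372]] 0.002403366169710326
0 s q [ 0.567 -0.06  -0.26 ] slope [ 0.0116 -0.0048] width [16.6643 16.6063 16.7177 16.7539 16.5482 17.0551]
[[-0.1295, -0.1009], [0.1087, 0.1348], [-0.1315, -0.1028], [0.1074, 0.1336]] 0.0024729507369678806
1 t q [ 0.5544 -0.0542 -0.2804] slope [-0.0038  0.0083] width [12.4788 14.4723 18.0414 16.4284 14.624  14.4808]
[[-0.1358, -0.1061], [0.1052, 0.1353], [-0.1346, -0.1045], [0.1064, 0.1365]] 0.0002933135889515229
1 s q [ 0.5544 -0.0542 -0.2804] slope [-0.0089  0.0089] width [16.6123 16.51   16.7472 16.8077 16.5956 17.1438]
[[-0.1324, -0.1045], [0.105, 0.1312], [-0.1322, -0.1034], [0.1068, 0.133]] 0.0004268439020683745
2 t q [ 0.5548 -0.054  -0.2766] slope [-0.0003  0.008 ] width [12.6175 14.3398 17.7294 16.3386 14.6673 14.4824]
[[-0.1359, -0.1061], [0.1052, 0.1352], [-0.1352, -0.1051], [0.1058, 0.1359]] -2.9170873992359625e-05
2 s q [ 0.5548 -0.054  -0.2766] slope [-0.0051  0.0086] width [16.672  16.5747 16.7592 16.7522 16.6253 17.175 ]
[[-0.1325, -0.1046], [0.105, 0.1311], [-0.1327, -0.104], [0.1062, 0.1324]] 9.789785927573347e-05
3 t q [ 0.5548 -0.054  -0.2764] slope [0.    0.008] width [12.615  14.3496 17.7255 16.3488 14.6649 14.4651]
[[-0.1358, -0.1061], [0.1052, 0.1353], [-0.1352, -0.1051], [0.1058, 0.1359]] -2.2455237431093233e-06
3 s q [ 0.5548 -0.054  -0.2764] slope [-0.0049  0.0086] width [16.6519 16.5705 16.766  16.7835 16.6139 17.1472]
[[-0.1325, -0.1045], [0.105, 0.1311], [-0.1327, -0.104], [0.1062, 0.1324]] 0.00012221985910174094
```

Run:
```python
from m import *
from scipy.optimize import least_squares
t=load("top0.npz");s=load("scene0.npz")
def src(p,k,o): return (np.array(p,float)+.5)/k-.5+np.array(o)
q=np.array([.5548,-.054,-.273]); q[:2]+=.0046*np.array([np.cos(q[2]),np.sin(q[2])]); print("seam",q)
kt=src([(190,332),(361,367),(257,325)],4.6,(215,98)); ks=src([(362,166),(171,133),(291,70)],5,(190,175))
# order: +y side knob, -y side, top. (scene: image right = world +y)
def K(p):
    a=p[3]+np.array([0,np.pi,np.pi/2]); 
    return W([q[0],q[1],q[2]],np.c_[np.full(3,p[0]),p[1]+.058*np.cos(a)],p[2]+.058*np.sin(a))
for u in((1,0),(0,1),(1,1)):
    r=least_squares(lambda p:np.r_[u[0]*(proj(t,K(p))-kt).ravel(),u[1]*(proj(s,K(p))-ks).ravel()],[-.058,0,.112,0.])
    print(r.x,np.abs(r.fun).max())
print(K(r.x))
```

```text
seam [ 0.5592 -0.0552 -0.273 ]
[-0.0571  0.0003  0.1315 -0.2529] 0.1437758795715922
[-0.0462  0.0008  0.1157 -0.273 ] 0.13134002587571558
[-0.0528  0.0007  0.1111 -0.2654] 0.3899811805485456
[[ 0.5237  0.0135  0.0959]
 [ 0.4935 -0.0943  0.1263]
 [ 0.5127 -0.0257  0.1671]]
```

```bash
cat > r.py <<'E'
from m import *
from bench import env, kinematics, monitor, eyes, job
from scipy.spatial.transform import Rotation as R
SEAM=np.array([.5592,-.0552,-.273]); RACK=np.array([.4661,.3165,-.3347])
def down(yaw,flip=0):
    a=yaw+np.pi*flip; z=np.array([np.cos(a),np.sin(a),0]); x=np.array([0,0,-1.]); return R.from_matrix(np.c_[x,np.cross(z,x),z]).as_quat()
def sw(x,y,z,q=SEAM): return W(q,(x,y),z)[0]
def st(m=""):
    s=monitor.sense(); print(m,"t%.2f"%s["clock"],"p",s["position"],"F",s["contact_force"],"gap %.3f"%s["finger_gap"]); return s
def shot(name,n="scene"):
    f=eyes.grab_frame(n); np.savez(name+".npz",**f); return f
E
python3 - <<'E'
from r import *
p=W(RACK,(0,.032),.043)[0]; print(p)
for fl in(0,1):
    print(fl,kinematics.ik(p,down(RACK[2],fl)),kinematics.ik(sw(.0037,.086,.051),down(SEAM[2],fl)))
fl=min((0,1),key=lambda f:abs(kinematics.ik(p,down(RACK[2],f))[5])); print(fl)
env.reach(p+[0,0,.11],down(RACK[2],fl)); st("above")
f=shot("ab"); crop(f,290,120,390,220,6,"pics/ab.png")
f=shot("abt","top"); crop(f,100,150,220,240,6,"pics/abt.png")
E
```

```text
[0.4766 0.3467 0.043 ]
0 [ 0.4303  0.6043  1.4741 -0.      1.0633  0.765 ] [-0.1542  0.5885  1.4773 -0.      1.0758  0.1188]
1 [ 0.4303  0.6043  1.4741 -0.      1.0633 -2.3766] None
0
above t1.34 p [0.476  0.3474 0.1531] F [ 0.0757 -0.015  -0.533 ] gap 1.000
```

View pics/ab.png

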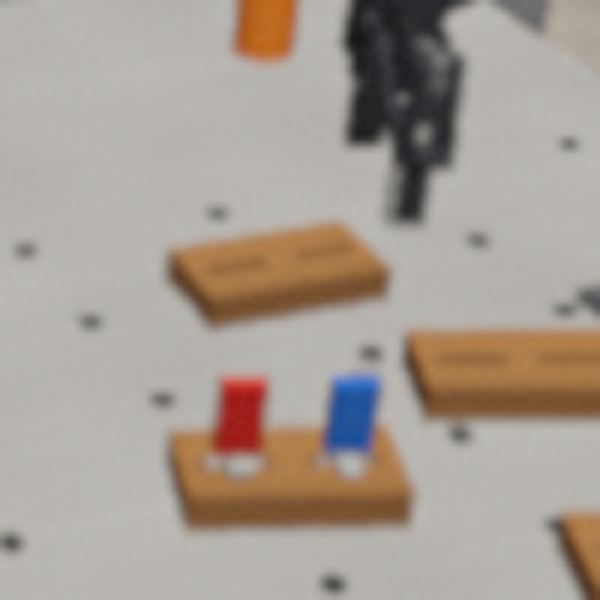

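The gripper fingers (385,130 in the crop) stand over the blue handle (352,415). I'll go down and grasp.

Run:
```python
from r import *
p=W(RACK,(0,.034),.043)[0]
print(env.movel(p,guard=15)); st("down")
env.close_gripper(40); st("closed")
f=shot("gr"); crop(f,310,150,390,220,7,"pics/gr.png")
print(env.movel(p+[0,0,.09],velocity=.15)); st("up")
f=shot("up"); crop(f,310,130,390,220,6,"pics/up.png")
f=shot("upt","top"); crop(f,120,150,200,230,7,"pics/upt.png")
```

```text
False
down t2.33 p [0.4778 0.349  0.044 ] F [-0.7577 -0.3311 -0.7356] gap 1.005
closed t3.12 p [0.4781 0.3495 0.0452] F [-3.607   1.6165 15.8683] gap 0.006
False
up t3.92 p [0.4768 0.3483 0.1318] F [ 0.3017  0.447  -0.7036] gap 0.004
```

View pics/up.png

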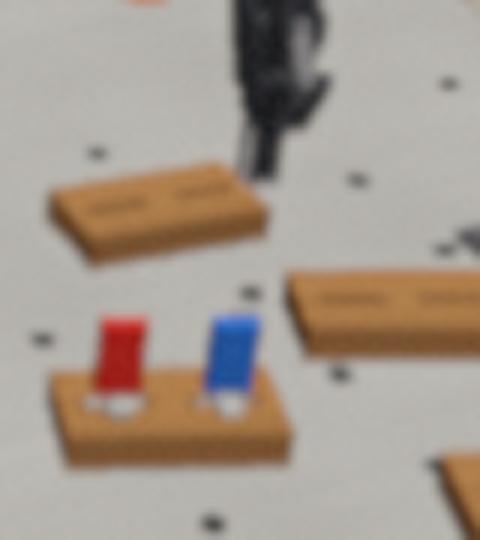

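View pics/gr.png

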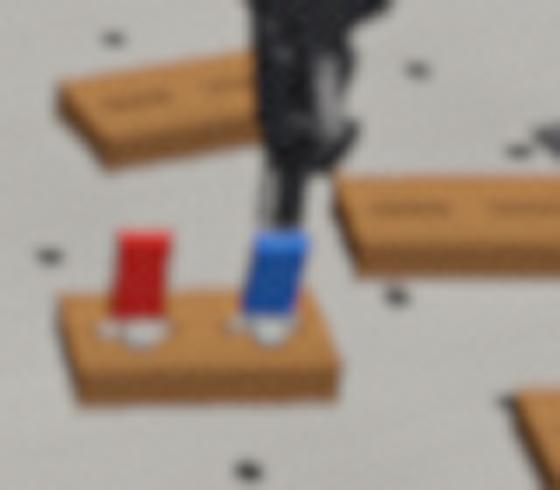

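Run:
```python
from m import *
s=load("up.npz");t=load("upt.npz")
print((proj(s,[.4768,.3483,.1318])-[310,130]+.5)*6,(proj(t,[.4768,.3483,.1318])-[120,150]+.5)*7)
s=load("gr.npz"); print((proj(s,[.4781,.3495,.0452])-[310,150]+.5)*7)
crop(t,120,150,200,230,7,"pics/upt.png")
```

```text
[[247.934  238.1534]] [[166.9575 240.9689]]
[[270.0945 290.648 ]]
```

View pics/upt.png

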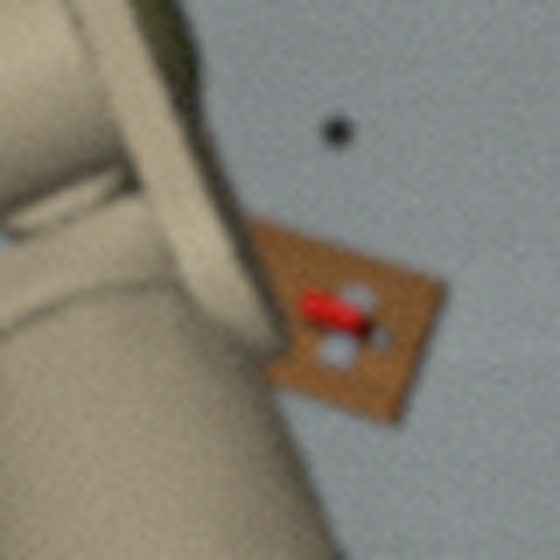

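Run:
```python
from m import *
s=load("scene0.npz");t=load("top0.npz")
print("scene800",proj(s,[[0,0,0],[.1847,.4912,.1939],[.1847,.4912,.2069]])*1.5625)
print("top800",proj(t,[[0,0,0],[.1847,.4912,.1939]])*1.5625)
f=load("scene0.npz"); crop(f,320,50,380,115,9,"pics/g0.png")
print((proj(s,[[.1847,.4912,.1939],[.1847,.4912,.2069]])-[320,50]+.5)*9)
f=load("up.npz"); crop(f,330,130,370,180,12,"pics/up2.png")
```

```text
scene800 [[333.7623 246.166 ]
 [537.1218 177.3114]
 [537.7096 172.4451]]
top800 [[409.6065 535.3638]
 [132.0775 445.5887]]
[[218.3217 575.8138]
 [221.7073 547.7838]]
```

View pics/g0.png

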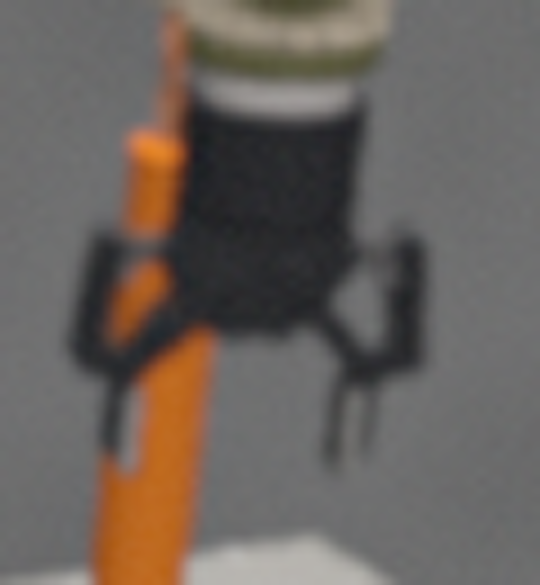

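View pics/up2.png

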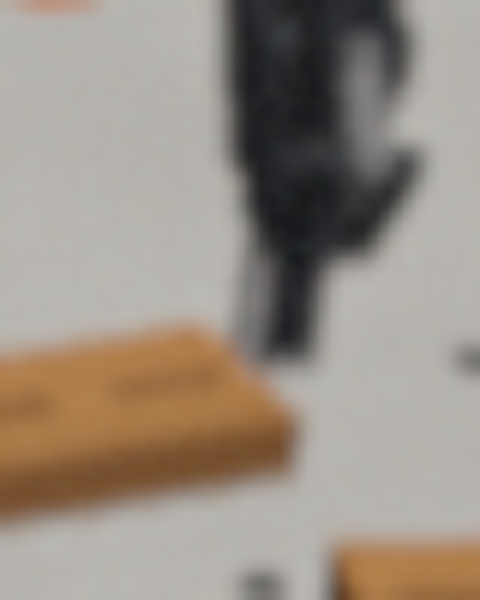

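Run:
```python
from r import *
print([a for a in dir(env) if a[0]!='_'],env.hold_point_z)
q=monitor.sense()
print(q["joints"],q["position"],R.from_quat(q["ee_rot"]).as_matrix())
f=eyes.grab_frame("scene")
cv2.imwrite("pics/now.png",f["frame"][:,:,::-1]);
```

```text
['MotionError', 'close_gripper', 'hold', 'hold_point_z', 'movel', 'reach', 'release', 'set_joints'] 0.0187
[ 0.4327  0.5091  1.3781 -0.      1.2569  0.7675] [0.4767 0.3483 0.1316] [[-0.0022  0.3286  0.9445]
 [-0.001   0.9445 -0.3286]
 [-1.     -0.0017 -0.0017]]
```

View pics/now.png

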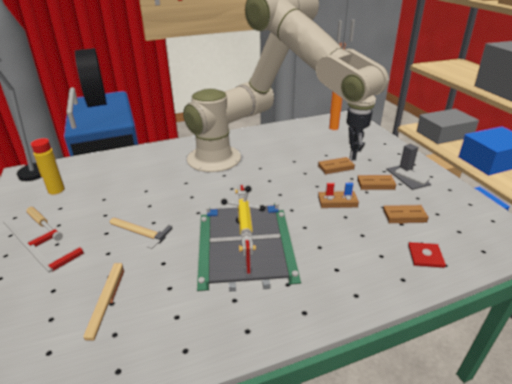

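Run:
```python
from r import *
print(ray(load("up.npz"),(353.7,160),.1318))
for z in(.15,.16,.17,.18): print(ray(load("up.npz"),(353.7,160),z))
p=np.array([.46,.20,.10]); q=down(RACK[2])
env.reach(p,q); st()
f=shot("tb0"); crop(f,290,130,350,210,7,"pics/tb0.png"); print((proj(f,monitor.sense()["position"])-[290,130]+.5)*7)
f=shot("tb0t","top"); crop(f,150,120,250,220,6,"pics/tb0t.png"); print((proj(f,monitor.sense()["position"])-[150,120]+.5)*6)
print(env.movel(p-[0,0,.095],velocity=.05,guard=6)); st("touch")
f=shot("tb"); crop(f,290,130,350,210,7,"pics/tb.png"); print((proj(f,monitor.sense()["position"])-[290,130]+.5)*7)
```

```text
[0.427  0.3912 0.1318]
[0.454  0.3712 0.15  ]
[0.4688 0.3602 0.16  ]
[0.4836 0.3492 0.17  ]
[0.4984 0.3382 0.18  ]
 t4.72 p [0.4604 0.2002 0.1002] F [ 0.6088 -0.4679  0.1406] gap -0.001
[[130.0244 377.6968]]
[[268.6067 426.6101]]
False
touch t6.88 p [0.4602 0.2    0.0052] F [-0.9322 -0.2901  0.3965] gap 0.000
[[115.2877 541.7789]]
```

View pics/tb.png

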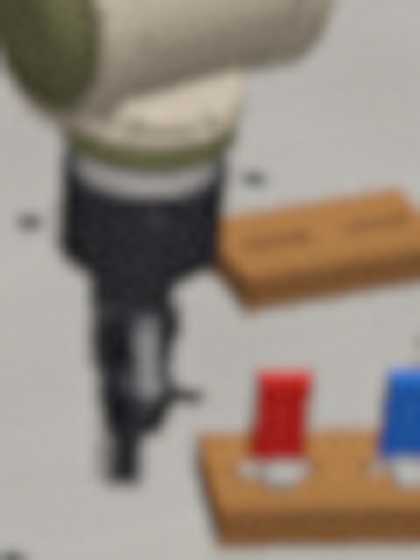

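View pics/tb0t.png

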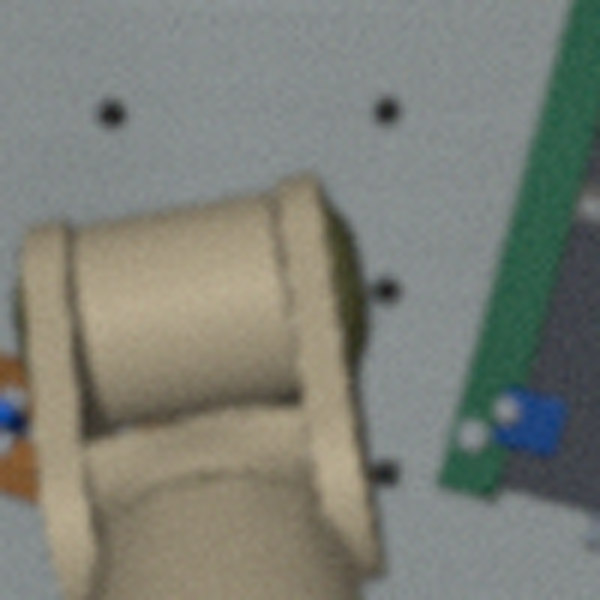

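Run:
```python
from r import *
t=load("top0.npz"); print("cam",-t["view"][:3,:3].T@t["view"][:3,3])
for z in(.1,.2,.3,.4): print(z,(proj(t,[.4604,.2002,z])-[150,120]+.5)*6)
s=monitor.sense();p=np.array(s["position"])
try: print(env.movel([.46,.20,-.06],velocity=.04,guard=6)); st("touch")
except Exception as e: print(e)
f=shot("tb2"); crop(f,290,130,350,210,7,"pics/tb2.png"); print((proj(f,monitor.sense()["position"])-[290,130]+.5)*7,(proj(f,[.46,.2,0])-[290,130]+.5)*7)
```

```text
cam [0.222  0.0393 1.5652]
0.1 [[270.0845 426.7048]]
0.2 [[246.9088 392.6895]]
0.3 [[220.1799 353.4527]]
0.4 [[189.0146 307.6944]]
True
touch t7.96 p [ 0.4599  0.2    -0.0369] F [-2.624  -0.8547  9.6652] gap -0.004
[[109.4664 609.8364]] [[114.4597 550.2109]]
```

View pics/tb2.png

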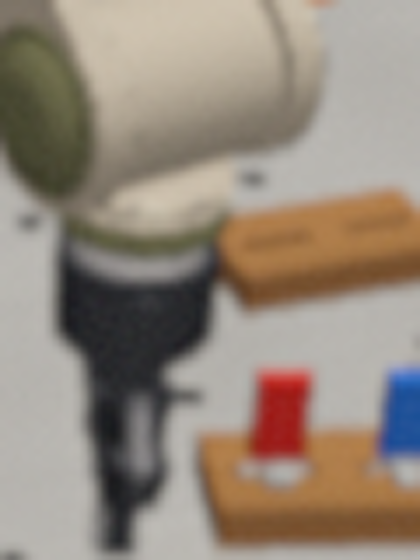

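The bench touch reads z = -0.037, so the real fingertips sit about 36 mm short of the reported TCP along the tool axis. Lateral position agrees with the pictures. I'll correct for this and grasp again.

```bash
cat >> r.py <<'E'
L=.036
E
python3 - <<'E'
from r import *
s=monitor.sense(); env.movel(np.array(s["position"])+[0,0,.13],velocity=.3)
env.release()
p=W(RACK,(0,.034),.043-L)[0]; q=down(RACK[2])
env.reach(p+[0,0,.10],q); print(env.movel(p,guard=12,velocity=.12)); st("down")
env.close_gripper(40); st("closed")
f=shot("gr"); crop(f,310,150,390,220,7,"pics/gr.png")
print(env.movel(p+[0,0,.09],velocity=.15)); st("up")
f=shot("up"); crop(f,310,130,390,220,6,"pics/up.png")
E
```

```text
False
down t11.01 p [0.4778 0.3487 0.0078] F [0.3237 0.0512 0.2391] gap 0.999
closed t11.67 p [0.4773 0.3487 0.0071] F [-0.8544 -0.0162  1.7141] gap 0.135
False
up t12.47 p [0.4767 0.3483 0.0958] F [ 0.4981  0.5487 -2.778 ] gap 0.138
```

View pics/up.png

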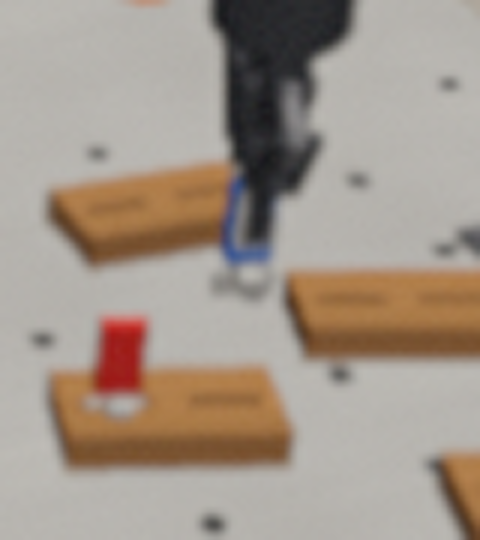

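View pics/gr.png

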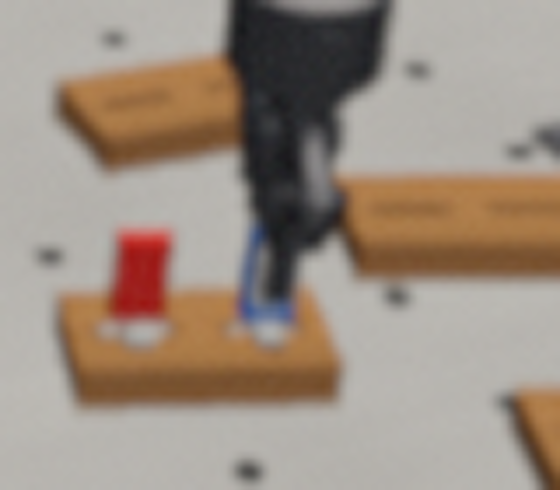

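The blue spacer is held upright at crop (250,230). The blue slot is empty and the red spacer is untouched. Next I'll carry it over the seam's left end.

Run:
```python
from r import *
q=down(SEAM[2]); a=sw(.0037,.087,.0151)
env.reach(a+[0,0,.10],q)
env.movel(a+[0,0,.03],velocity=.15); st("hover")
f=shot("hv"); crop(f,240,180,320,260,7,"pics/hv.png")
f=shot("hvt","top"); crop(f,225,110,325,200,6,"pics/hvt.png")
```

```text
hover t14.42 p [0.5868 0.028  0.0459] F [-0.5719 -0.0733 -1.8291] gap 0.134
```

View pics/hv.png

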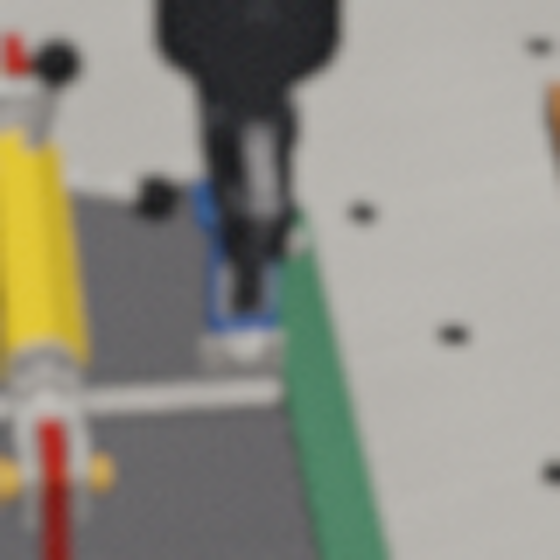

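View pics/hvt.png

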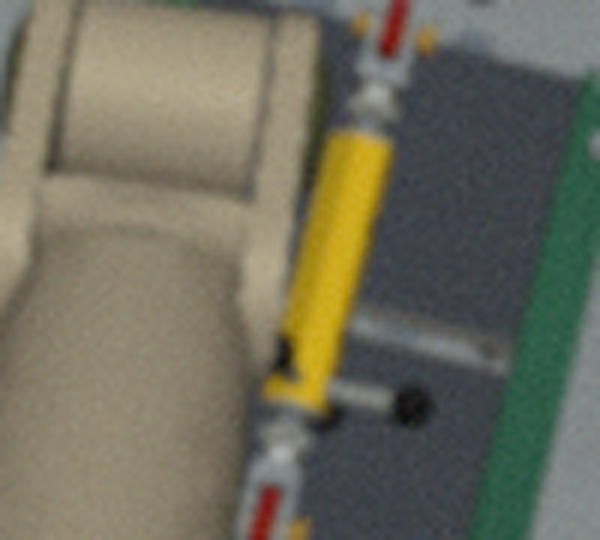

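Run:
```python
from m import *
f=load("hv.npz"); q=np.array([.5592,-.0552,-.273])
pts=lambda y:np.vstack([W(q,(.0037+.006,y-.014),.096-.024)[0],W(q,(.0037+.006,y+.014),.096-.024)[0],W(q,(.0037+.018,y-.007),.062)[0],W(q,(.0037+.018,y+.007),.062)[0]])
for y in(.080,.084,.088): print(y,((proj(f,pts(y))-[240,180]+.5)*7).round(0).tolist())
```

```text
0.08 [[192.0, 331.0], [259.0, 326.0], [212.0, 367.0], [246.0, 365.0]]
0.084 [[202.0, 330.0], [269.0, 326.0], [222.0, 366.0], [255.0, 364.0]]
0.088 [[211.0, 329.0], [278.0, 325.0], [231.0, 365.0], [265.0, 363.0]]
```

Run:
```python
from r import *
a=sw(.0037,.0835,.0151)
env.movel(a+[0,0,.03],velocity=.1)
print(env.movel(a+[0,0,.001],velocity=.04,guard=8)); st("ins")
f=shot("in"); crop(f,240,180,320,260,7,"pics/in.png")
```

```text
False
ins t15.64 p [0.5855 0.0242 0.0163] F [ 0.1135  0.035  -1.8753] gap 0.134
```

View pics/in.png

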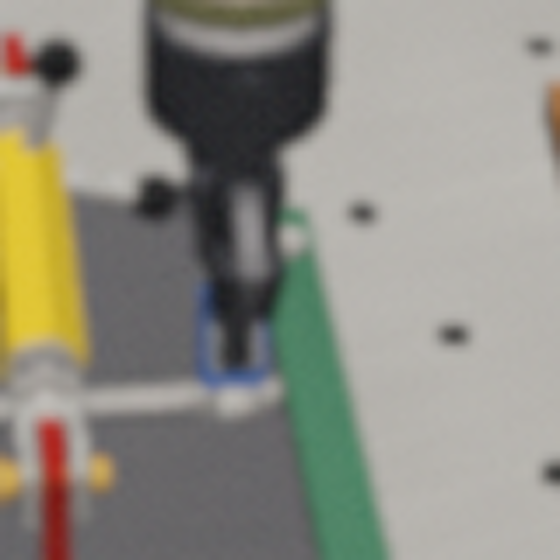

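It went in without touching anything. I'll seat it, release and rise.

Run:
```python
from r import *
a=sw(.0037,.0835,.0151)
print(env.movel(a-[0,0,.002],velocity=.02,guard=5)); st("seat")
env.release(); st("rel")
print(env.movel(a+[0,0,.14],velocity=.25)); st("up")
q=down(SEAM[2]); env.reach(sw(-.054,.14,.25),q)
f=shot("pl"); crop(f,190,165,310,265,6,"pics/pl.png")
f=shot("plt","top"); crop(f,215,98,335,228,4.6,"pics/plt.png")
```

```text
True
seat t15.90 p [0.5858 0.0241 0.0151] F [-2.2121 -0.4347  5.9658] gap 0.136
rel t16.61 p [0.5852 0.0243 0.0139] F [0.502  0.6063 0.7881] gap 0.998
False
up t17.32 p [0.5846 0.0243 0.1536] F [ 0.1487  0.4279 -0.742 ] gap 1.000
```

View pics/pl.png

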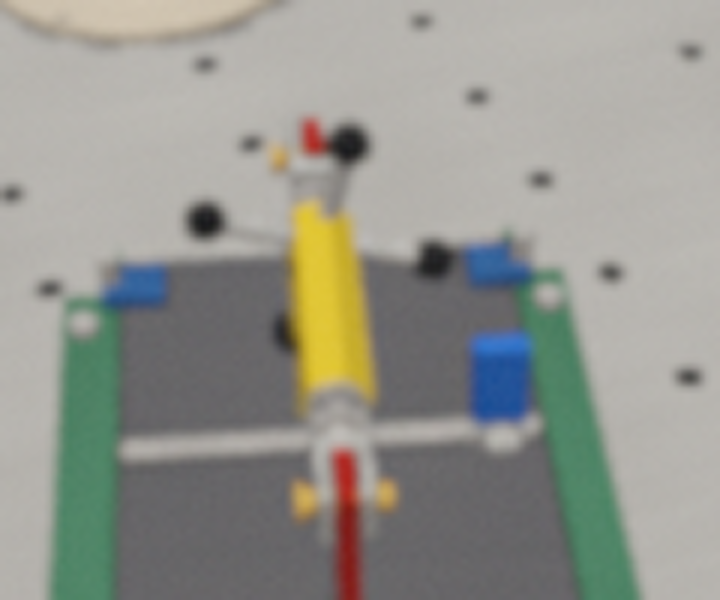

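View pics/plt.png

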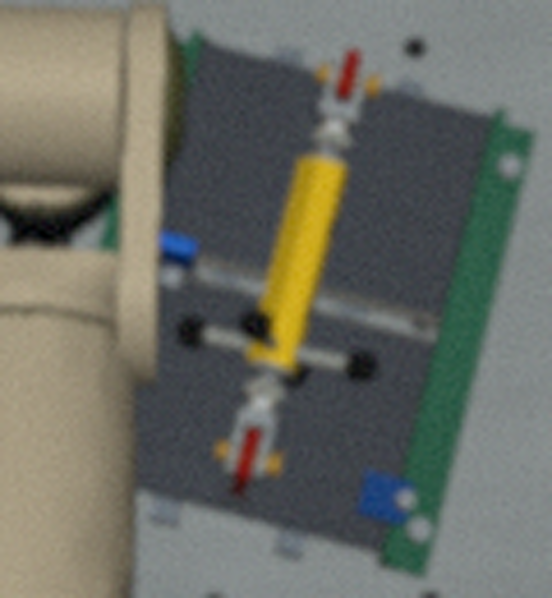

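The spacer stands upright in the seam's left end (blue block at crop (500,380)). Next I'll refine the knob ring and check IK for the swings.

```bash
cat > k.py <<'E'
from r import *
from scipy.optimize import least_squares
def blob(f,c,r=6):
    g=cv2.cvtColor(f["frame"].copy(),cv2.COLOR_RGB2GRAY).astype(float)
    for _ in range(4):
        x0,y0=int(round(c[0]))-r,int(round(c[1]))-r
        w=np.clip(75-g[y0:y0+2*r+1,x0:x0+2*r+1],0,None) if f["mtx"][0,0]<450 else np.clip(42-g[y0:y0+2*r+1,x0:x0+2*r+1],0,None)
        Y,X=np.mgrid[y0:y0+2*r+1,x0:x0+2*r+1]
        if w.sum()<1: return None
        c=np.array([(w*X).sum(),(w*Y).sum()])/w.sum()
    return c
def K(p,ks):  # ks: 0=+y,1=+z,2=-y,3=-z ; p: x,y,z,phase (th left-of-upright for k=1 = phase... angle from +y = p3)
    a=p[3]+np.array(ks)*np.pi/2
    return W(SEAM,np.c_[np.full(len(a),p[0]),p[1]+.058*np.cos(a)],p[2]+.058*np.sin(a))
def fitk(t,s,p0,kt=(0,1,2),ks=(0,1,2)):
    bt=np.array([blob(t,c,4) for c in proj(t,K(p0,kt))]) if kt else np.zeros((0,2)); bs=np.array([blob(s,c,4) for c in proj(s,K(p0,ks))])
    def res(p):
        o=[(proj(s,K(p,ks))-bs).ravel(),[(p[2]-.112)/.002*.5,(p[1]-0)/.002*.5]]
        if kt: o.append((proj(t,K(p,kt))-bt).ravel())
        return np.concatenate(o)
    r=least_squares(res,p0); return r.x,r.fun,bt,bs
def pose(ring,th,back=.015,sgn=1,out=0,lean=None):
    """ball at angle th left of upright; tool leaning at 'lean' (default th); returns cmd pos, quat"""
    l=th if lean is None else lean
    yh=np.array([-np.sin(SEAM[2]),np.cos(SEAM[2]),0]); zh=np.array([0,0,1.])
    r=np.cos(th)*zh+np.sin(th)*yh; rl=np.cos(l)*zh+np.sin(l)*yh; t=np.sin(l)*zh-np.cos(l)*yh
    c=sw(ring[0],ring[1],ring[2]); x=-rl; z=sgn*t
    ball=c+.058*r
    return ball+x*(back+L-out), R.from_matrix(np.c_[x,np.cross(z,x),z]).as_quat()
E
python3 - <<'E'
from k import *
t=load("top0.npz");s=load("pl.npz")
x,fn,bt,bs=fitk(t,s,np.array([-.0528,.0007,.112,-.265])); print(x,fn); print(bs,proj(s,K(x,(0,1,2))))
x2,fn,_,_=fitk(t,s,x,kt=()); print("scene only",x2,fn)
print("top lean deg",np.degrees(x[3]))
for sgn in(1,-1):
  for d in(60,50,30,15,0,-30,-50,-60):
    p,q=pose(x,np.radians(d),sgn=sgn); p2,_=pose(x,np.radians(d),sgn=sgn,out=.07); print(sgn,d,kinematics.ik(p,q),kinematics.ik(p2,q) is not None)
E
```

```text
[-0.0526  0.0007  0.1104 -0.2709] [-0.4165 -0.4271  0.2215 -0.0208 -0.0062  0.0793 -0.4064  0.1801  0.3881
 -0.0839  0.1293  0.0733 -0.4828 -0.2339]
[[262.0948 208.3144]
 [247.5425 188.8415]
 [223.8254 201.4969]] [[261.6783 207.8872]
 [247.764  188.8207]
 [223.8191 201.5762]]
scene only [-0.0494  0.0006  0.1122 -0.2718] [-0.3466 -0.2555  0.2711  0.0812 -0.0512  0.2035  0.0491  0.1574]
top lean deg -15.51995738357471
1 60 [ 0.1568  0.7567  1.4266 -0.9064  1.5786  2.3028] True
1 50 [ 0.1106  0.6648  1.4655 -0.7949  1.4725  2.2312] True
1 30 [-0.0229  0.5015  1.5449 -0.5301  1.2802  2.024 ] True
1 15 [-0.1563  0.4095  1.6011 -0.2821  1.1767  1.8024] True
1 0 [-0.309   0.356   1.6504 -0.      1.1351  1.5348] True
1 -30 [-0.6082  0.3937  1.715   0.5183  1.2635  1.0176] True
1 -50 [-0.7553  0.5215  1.7253  0.7533  1.4454  0.7706] True
1 -60 [-0.8067  0.6085  1.7198  0.8418  1.5473  0.6761] True
-1 60 [ 0.1568  0.7567  1.4266 -0.9064  1.5786 -0.8388] True
-1 50 [ 0.1106  0.6648  1.4655 -0.7949  1.4725 -0.9104] True
-1 30 [-0.0229  0.5015  1.5449 -0.5301  1.2802 -1.1176] True
-1 15 [-0.1563  0.4095  1.6011 -0.2821  1.1767 -1.3392] True
-1 0 [-0.309   0.356   1.6504  0.      1.1351 -1.6068] True
-1 -30 [-0.6082  0.3937  1.715   0.5183  1.2635 -2.124 ] True
-1 -50 [-0.7553  0.5215  1.7253  0.7533  1.4454 -2.371 ] True
-1 -60 [-0.8067  0.6085  1.7198  0.8418  1.5473 -2.4655] True
```

```bash
cat >> k.py <<'E'
def ft(th):
    s=monitor.sense(); yh=np.array([-np.sin(SEAM[2]),np.cos(SEAM[2]),0])
    t=np.sin(th)*np.array([0,0,1.])-np.cos(th)*yh
    r=np.cos(th)*np.array([0,0,1.])+np.sin(th)*yh
    return -s["contact_force"]@t, s["contact_force"]@r, s["clock"], s["finger_gap"]
E
python3 - <<'E'
from k import *
ring=np.array([-.052,.0007,.111]); th=.271
p,q=pose(ring,th,out=.08); env.reach(p,q); st("pre")
p,q=pose(ring,th); print(env.movel(p,velocity=.12,guard=8)); st("at")
f=shot("k1"); crop(f,210,150,290,230,7,"pics/k1.png")
env.close_gripper(20); print(ft(th)); st("cl")
f=shot("k2"); crop(f,210,150,290,230,7,"pics/k2.png")
E
```

```text
pre t19.38 p [ 0.5156 -0.0182  0.1946] F [ 0.2211  1.2897 -0.3726] gap 1.000
False
at t20.20 p [ 0.5103 -0.0386  0.1184] F [-0.0395  0.7389  0.2232] gap 0.999
(np.float64(0.21123200993432448), np.float64(1.6137865755988654), 20.8667, 0.23259923057995233)
cl t20.87 p [ 0.5099 -0.0386  0.1179] F [-0.2574  0.732   1.4983] gap 0.233
```

View pics/k1.png

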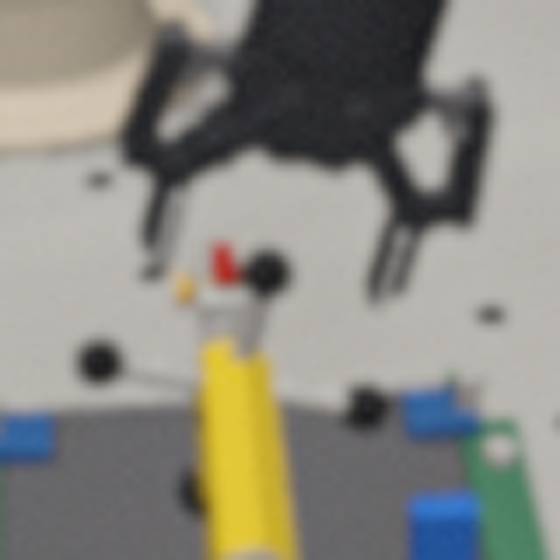

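View pics/k2.png

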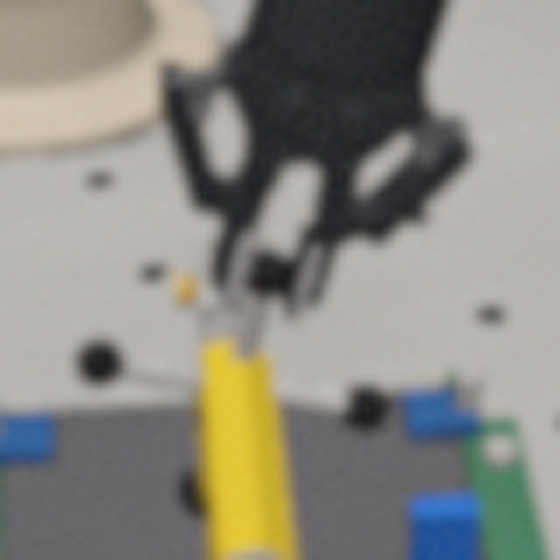

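The ball (crop (268,272)) is now between the pads. I'll swing in steps while logging the tangential force.

Run:
```python
from k import *
ring=np.array([-.053,.0007,.111]); th0=.271
for d in np.arange(6,61,6):
    th=th0-np.radians(d); ring[0]=-.053-.0016*np.radians(d)
    p,q=pose(ring,th)
    env.movel(p,velocity=.08,frame=q)
    a=ft(th); print(d,"Ft %.1f Fr %.1f t %.2f gap %.3f"%a)
    if a[0]>13: break
f=shot("k3"); crop(f,210,150,310,250,6,"pics/k3.png")
```

```text
6 Ft 3.3 Fr -3.1 t 21.18 gap 0.240
12 Ft 3.7 Fr -2.1 t 21.43 gap 0.235
18 Ft 3.6 Fr -3.4 t 21.69 gap 0.239
24 Ft 3.7 Fr -4.4 t 21.95 gap 0.237
30 Ft 3.2 Fr -2.5 t 22.21 gap 0.235
36 Ft 4.0 Fr 0.4 t 22.47 gap 0.239
42 Ft 4.6 Fr 0.2 t 22.73 gap 0.235
48 Ft 3.0 Fr 0.6 t 22.98 gap 0.237
54 Ft 2.5 Fr -0.1 t 23.24 gap 0.240
60 Ft 2.4 Fr -0.4 t 23.50 gap 0.233
```

View pics/k3.png

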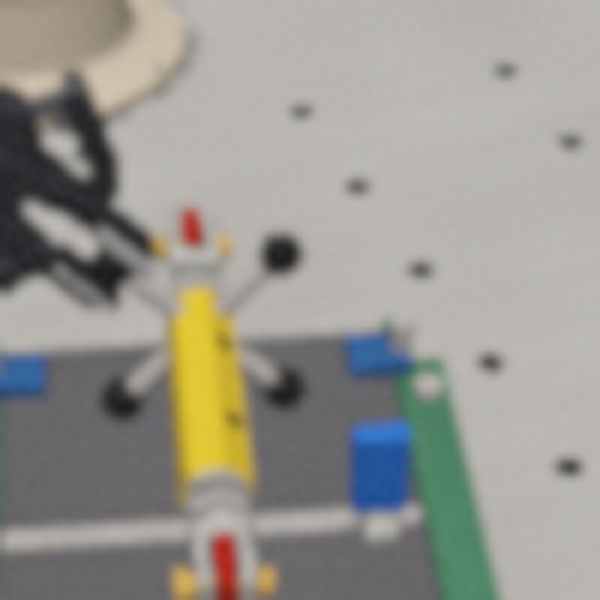

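Run:
```python
from k import *
ring=np.array([-.0547,.0007,.111]); th=.271-np.radians(60)
env.release(); p,q=pose(ring,th,out=.08); env.movel(p,velocity=.25,frame=q)
ph=-.271+np.radians(60)
ring2=np.array([-.0547,.0007,.111]); th2=.271-np.radians(60)+np.pi/2
p,q=pose(ring2,th2,out=.08); 
pm,qm=pose(ring2,0.0,out=.11); env.reach(pm,qm); env.reach(p,q); st("pre2")
s=shot("k4"); crop(s,190,165,310,265,6,"pics/k4.png")
# knobs: k=0 (+y) is now the upper left one
b=[blob(s,c,4) for c in proj(s,K(np.r_[ring2,ph],(0,3)))]
print("pred",proj(s,K(np.r_[ring2,ph],(0,3))),"obs",b)
x,fn,_,_=fitk(None,s,np.r_[ring2,ph],kt=(),ks=(0,3)); print(x,np.degrees(x[3]),fn)
B=((-.095,-.08),(-.08,-.065),(-.065,-.05),(.04,.05))
for n in("pl","k4"):
    e=seam(load(n+".npz"),SEAM,B); print(n,e*1e3,(e[:,1]-e[:,0])*1e3)
```

```text
pre2 t26.07 p [0.523  0.019  0.1704] F [-0.545  -0.7175  0.9465] gap 1.000
pred [[256.65   192.117 ]
 [256.6211 214.4477]] obs [array([256.3597, 192.0753]), array([257.312 , 214.8528])]
[-0.05    0.0007  0.1122  0.8119] 46.520764465510624 [-0.0676  0.2206 -0.0704 -0.1916  0.0487  0.1871]
pl [[-4.0603 12.6659]
 [-4.2525 12.3531]
 [-4.3308 12.4511]
 [-4.3137 12.695 ]] [16.7262 16.6056 16.7818 17.0086]
k4 [[-3.9474 13.1396]
 [-4.17   13.0935]
 [-4.2321 13.1066]
 [-4.2662 13.3099]] [17.087  17.2635 17.3387 17.5761]
```

View pics/k4.png

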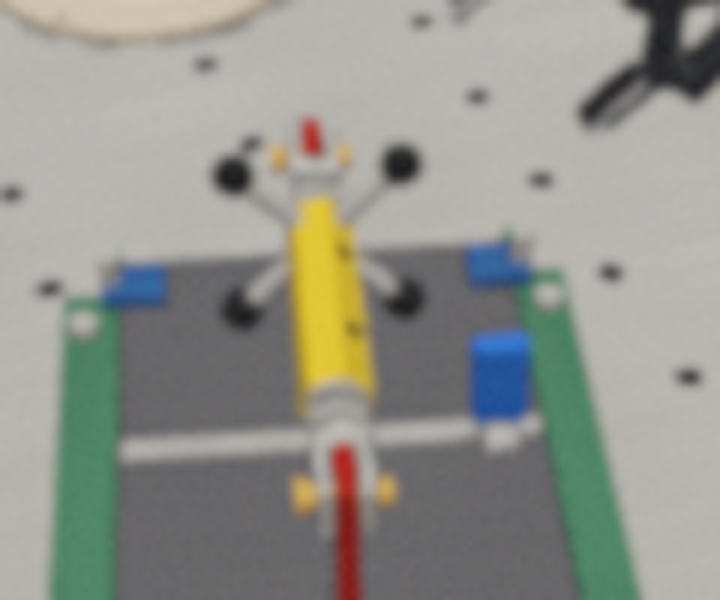

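Run:
```python
from k import *
a=load("pl.npz");b=load("k4.npz")
ga,gb=[cv2.cvtColor(f["frame"].copy(),cv2.COLOR_RGB2GRAY).astype(np.float32) for f in(a,b)]
for n,l,z in(("farlug",(.07,0),.10),("Bedge L",(.160,.06),.025),("Bedge R",(.160,-.06),.025),("B R corner",(.158,-.1),.03),("seam R",(.004,-.06),.032),("guide",(.14,.12),.036)):
    c=proj(a,W(SEAM,l,z))[0].round().astype(int); r=9
    A=ga[c[1]-r:c[1]+r,c[0]-r:c[0]+r];Bp=gb[c[1]-r:c[1]+r,c[0]-r:c[0]+r]
    print(n,c,cv2.phaseCorrelate(A,Bp,cv2.createHanningWindow((2*r,2*r),cv2.CV_32F)))
print("3mm shift px",proj(a,W(SEAM,(.16,0),.025))-proj(a,W(SEAM,(.1567,0),.025)))
def prof(f,x0,x1,ya,yb,z):
    g=cv2.cvtColor(f["frame"].copy(),cv2.COLOR_RGB2GRAY)
    X,Y=np.meshgrid(np.arange(x0,x1,.001),np.arange(ya,yb,.002),indexing='ij'); return samp(f,g,SEAM,X,Y,z).mean(1)
for f in(a,b): print(prof(f,-.012,.022,-.09,-.05,.032).round(0))
for f in(a,b): print(prof(f,.140,.180,-.025,.025,.032).round(0)[::2])
for f,n in((a,"A"),(b,"B")): crop(f,200,225,310,300,7,f"pics/cmp{n}.png")
```

```text
farlug [245 234] ((-0.09498970634135873, -0.3597620838138109), 1.0098749104841256)
Bedge L [271 276] ((0.22217569722336528, -0.8138669500901425), 1.0364582851345157)
Bedge R [225 279] ((0.34230304107504494, -0.5746172801480842), 0.7589359018537734)
B R corner [210 279] ((-0.2936656065819143, -0.3469955053217362), 1.0097005816153537)
seam R [224 239] ((0.0032453335206028555, 0.005392009108311058), 0.883898792443452)
guide [292 266] ((0.09103312222305959, 0.03921369720707446), 0.9937060339215361)
3mm shift px [[0.0847 0.9191]]
[103. 105. 107. 110. 114. 119. 124. 130. 136. 142. 148. 154. 158. 162.
 165. 167. 169. 169. 167. 164. 161. 157. 151. 145. 138. 131. 124. 118.
 112. 107. 104. 102. 100. 100.]
[104. 106. 108. 111. 115. 119. 125. 131. 137. 143. 149. 155. 159. 163.
 166. 168. 170. 170. 169. 167. 164. 160. 155. 149. 143. 137. 131. 125.
 119. 114. 110. 107. 105. 103.]
[ 93.  94.  95.  96.  98. 100. 101. 102. 102. 102. 100.  97.  93.  87.
  80.  79.  88. 110. 136. 158.]
[ 96.  97.  98. 100. 102. 103. 103. 102. 101.  98.  94.  88.  82.  79.
  84. 103. 128. 152. 169. 178.]
```

View pics/cmpA.png

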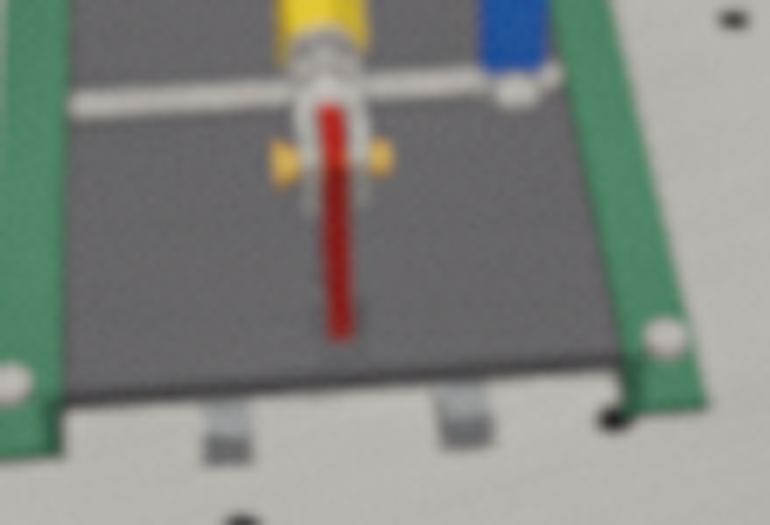

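View pics/cmpB.png

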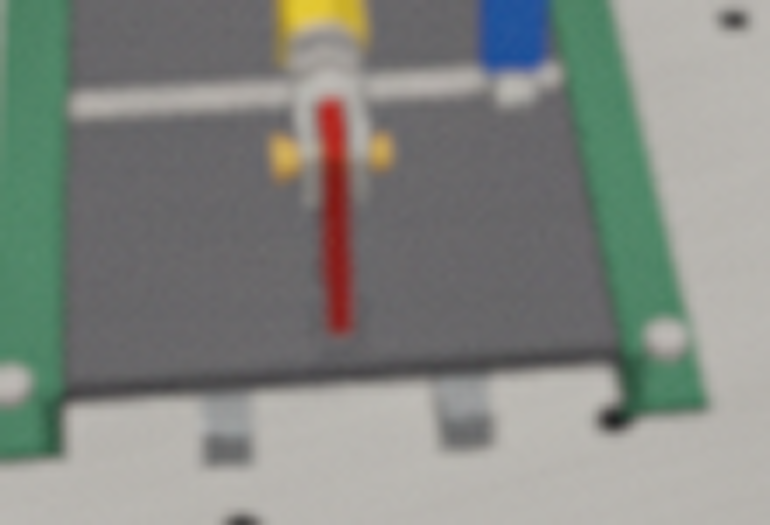

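Run:
```python
from k import *
b=shot("k4t","top"); a=load("plt.npz")
crop(a,240,140,320,185,9,"pics/ta.png"); crop(b,240,140,320,185,9,"pics/tb_.png")
def prof(f,x0,x1,ya,yb,z):
    g=cv2.cvtColor(f["frame"].copy(),cv2.COLOR_RGB2GRAY)
    X,Y=np.meshgrid(np.arange(x0,x1,.001),np.arange(ya,yb,.002),indexing='ij'); return samp(f,g,SEAM,X,Y,z).mean(1)
for f in(a,b): print(prof(f,-.016,.026,-.095,-.06,.032).round(0))
for f in(a,b): print(prof(f,.140,.180,-.08,-.05,.032).round(0)[::2])
im=np.vstack([cv2.imread("pics/ta.png"),cv2.imread("pics/tb_.png")]); cv2.imwrite("pics/tab.png",cv2.resize(im,(533,600)))
```

```text
[ 68.  67.  67.  66.  66.  66.  67.  67.  69.  72.  77.  82.  89.  96.
 103. 109. 114. 117. 118. 118. 115. 111. 107. 103.  99.  95.  93.  90.
  87.  84.  81.  79.  76.  72.  70.  68.  66.  65.  65.  65.  65.  66.]
[ 68.  68.  68.  67.  67.  67.  68.  69.  71.  75.  79.  85.  91.  97.
 103. 108. 111. 112. 112. 111. 108. 104. 100.  96.  92.  89.  86.  82.
  79.  76.  74.  71.  70.  68.  67.  67.  67.  67.  67.  66.  66.  67.]
[ 68.  68.  66.  66.  66.  66.  66.  66.  66.  67.  72.  85. 100. 113.
 123. 130. 133. 135. 136. 136.]
[ 68.  69.  70.  69.  68.  67.  68.  69.  73.  84.  97. 113. 125. 131.
 134. 135. 136. 136. 138. 139.]
```

View pics/tab.png

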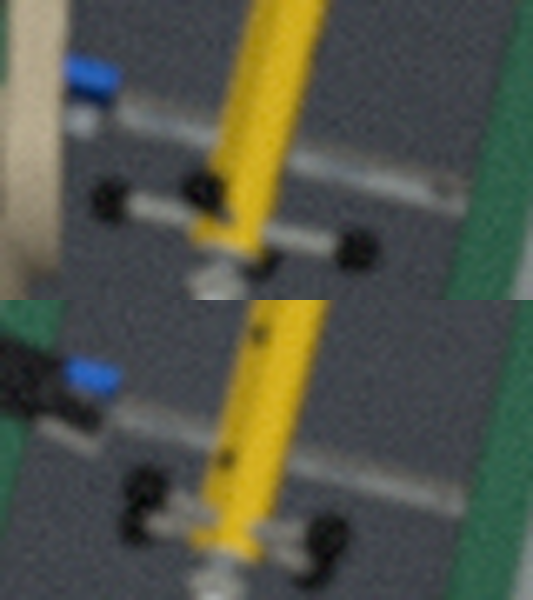

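Pictures after the swing: the ring turned 60° as commanded (upper knobs at crop (232,175) and (400,165)). Plate B's outer edge moved in about 3.4 mm, which matches 3.2 mm/rad. I'll take the next knob and track both the tangential force and B's edge.

```bash
cat >> k.py <<'E'
def edgeB(f,bands,lev,z=.032):
    g=cv2.cvtColor(f["frame"].copy(),cv2.COLOR_RGB2GRAY); xs=np.arange(.140,.185,.001); o=[]
    for a,b in bands:
        X,Y=np.meshgrid(xs,np.arange(a,b,.002),indexing='ij'); p=samp(f,g,SEAM,X,Y,z).mean(1)
        i=np.where((p[:-1]<lev)&(p[1:]>=lev))[0][-1]; o.append(1e3*np.interp(lev,p[i:i+2],xs[i:i+2]))
    return np.array(o)
BS=((-.02,.02),(-.09,-.065),(.065,.09))
def eb():
    s=eyes.grab_frame("scene"); 
    return edgeB(s,BS,125)
E
python3 - <<'E'
from k import *
for n in("scene0","pl","k3","k4"): print(n,edgeB(load(n+".npz"),BS,125))
for n in("top0","plt","k4t"): print(n,edgeB(load(n+".npz"),((-.09,-.065),(-.065,-.055)),100))
ring=np.array([-.0545,.0007,.111]); th=.785
p,q=pose(ring,th); print(env.movel(p,velocity=.12,guard=8,frame=q)); st("at")
env.close_gripper(40); st("cl"); print(ft(th))
s=shot("k5"); crop(s,210,150,290,230,7,"pics/k5.png"); print(edgeB(s,BS,125))
E
```

```text
scene0 [175.1014 175.4069 174.7519]
pl [175.1892 175.4959 174.8065]
k3 [171.7585 171.9235 171.3517]
k4 [171.7834 171.956  171.3806]
top0 [163.6919 164.1777]
plt [163.763  164.1961]
k4t [160.2026 160.1684]
False
at t26.98 p [ 0.5086 -0.035   0.1165] F [ 0.7972 -0.3255  0.9605] gap 1.003
cl t27.61 p [ 0.5083 -0.035   0.1164] F [-1.2518  1.8529  4.5702] gap 0.227
(np.float64(-2.206899817136906), np.float64(4.255528659508721), 27.6083, 0.22662593210807427)
[171.7996 172.1847 171.5088]
```

View pics/k5.png

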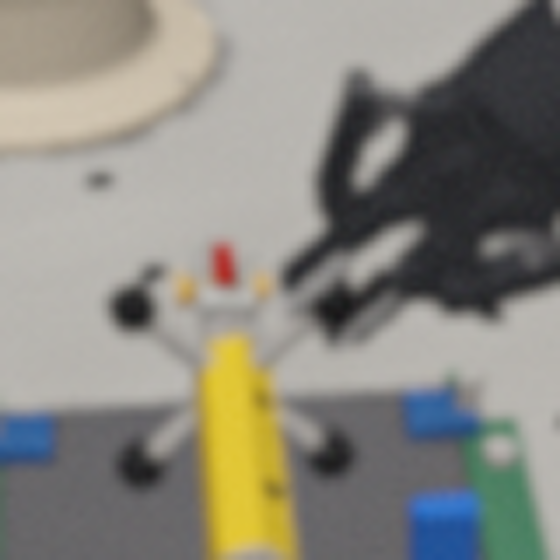

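```bash
cat > sw2.py <<'E'
import sys
from k import *
d0,d1,dd=map(float,sys.argv[1:4]); th0=.785
for d in np.arange(d0,d1+.01,dd):
    th=th0-np.radians(d); ring=np.array([-.0545-.0016*np.radians(d),.0007,.111])
    p,q=pose(ring,th); env.movel(p,velocity=.04,frame=q)
    a1=ft(th); e=eb(); a2=ft(th); env.hold(.05); a3=ft(th)
    m=np.mean([a1[0],a2[0],a3[0]])
    print("%.1f Ft %.2f (%.1f %.1f %.1f) Fr %.1f t %.2f gap %.3f"%(d,m,a1[0],a2[0],a3[0],a2[1],a3[2],a3[3]),e.round(2),"mean %.2f"%e.mean())
    if m>11: print("STOP"); break
E
python3 sw2.py 3 24 3
```

```text
3.0 Ft -1.34 (-0.8 -1.3 -1.9) Fr 7.9 t 28.01 gap 0.229 [171.68 171.98 171.24] mean 171.63
6.0 Ft -0.88 (-1.0 -1.2 -0.5) Fr 8.0 t 28.36 gap 0.226 [171.56 171.75 171.1 ] mean 171.47
9.0 Ft -0.49 (-0.4 0.2 -1.3) Fr 8.7 t 28.71 gap 0.226 [171.31 171.69 170.96] mean 171.32
12.0 Ft -0.06 (1.1 -0.2 -1.1) Fr 9.1 t 29.06 gap 0.226 [171.24 171.52 170.73] mean 171.16
15.0 Ft 0.18 (1.2 -0.2 -0.4) Fr 9.3 t 29.41 gap 0.230 [171.08 171.23 170.56] mean 170.96
18.0 Ft 0.61 (1.1 0.3 0.4) Fr 10.2 t 29.76 gap 0.226 [170.8  171.18 170.51] mean 170.83
21.0 Ft 0.35 (1.8 -0.1 -0.7) Fr 10.7 t 30.11 gap 0.228 [170.73 170.96 170.24] mean 170.64
24.0 Ft 1.03 (2.1 0.4 0.6) Fr 10.6 t 30.46 gap 0.226 [170.56 170.73 170.1 ] mean 170.46
```

```bash
python3 sw2.py 27 45 3
```

```text
27.0 Ft 1.95 (2.4 1.2 2.2) Fr 10.3 t 30.81 gap 0.226 [170.31 170.58 169.99] mean 170.29
30.0 Ft 2.64 (3.2 2.8 1.9) Fr 10.7 t 31.16 gap 0.229 [170.18 170.44 169.75] mean 170.12
33.0 Ft 3.19 (3.6 3.2 2.7) Fr 11.3 t 31.51 gap 0.223 [170.   170.22 169.76] mean 170.00
36.0 Ft 4.61 (5.2 4.1 4.5) Fr 11.4 t 31.86 gap 0.227 [169.74 170.06 169.51] mean 169.77
39.0 Ft 4.51 (5.3 4.0 4.2) Fr 9.9 t 32.21 gap 0.226 [169.69 169.99 169.22] mean 169.63
42.0 Ft 5.69 (5.8 5.9 5.4) Fr 10.1 t 32.56 gap 0.227 [169.48 169.76 169.2 ] mean 169.48
45.0 Ft 6.43 (7.1 6.3 5.9) Fr 10.9 t 32.91 gap 0.226 [169.24 169.62 168.89] mean 169.25
```

Run:
```python
from k import *
s=monitor.sense(); print(s["contact_force"],s["ft_torque"])
f=shot("n1"); crop(f,235,190,295,250,10,"pics/n1.png"); g=shot("n1t","top"); crop(g,235,130,325,190,8,"pics/n1t.png")
def prof(f,x0,x1,ya,yb,z):
    gg=cv2.cvtColor(f["frame"].copy(),cv2.COLOR_RGB2GRAY)
    X,Y=np.meshgrid(np.arange(x0,x1,.001),np.arange(ya,yb,.002),indexing='ij'); return samp(f,gg,SEAM,X,Y,z).mean(1)
for n in("plt","k4t","n1t"): print(prof(load(n+".npz"),-.016,.026,-.095,-.06,.032).round(0))
for n in("pl","k4","n1"): print(prof(load(n+".npz"),-.016,.026,-.095,-.06,.032).round(0))
for n in ("pl","k4","n1"):
    f=load(n+".npz");i=f["frame"].astype(float); bl=np.clip(i[...,2]-i[...,0]-40,0,None)
    c=proj(f,W(SEAM,(.004,.084),.07))[0].astype(int); w=bl[c[1]-12:c[1]+12,c[0]-10:c[0]+10]; Y,X=np.mgrid[c[1]-12:c[1]+12,c[0]-10:c[0]+10]
    print(n,(w*X).sum()/w.sum(),(w*Y).sum()/w.sum())
f=load("n1.npz");print("1mm x px",proj(f,W(SEAM,(.004,.084),.07))-proj(f,W(SEAM,(.003,.084),.07)))
```

```text
[ 0.1333  6.0655 10.113 ] [ 0.9265  0.0968 -0.0664]
[ 68.  67.  67.  66.  66.  66.  67.  67.  69.  72.  77.  82.  89.  96.
 103. 109. 114. 117. 118. 118. 115. 111. 107. 103.  99.  95.  93.  90.
  87.  84.  81.  79.  76.  72.  70.  68.  66.  65.  65.  65.  65.  66.]
[ 68.  68.  68.  67.  67.  67.  68.  69.  71.  75.  79.  85.  91.  97.
 103. 108. 111. 112. 112. 111. 108. 104. 100.  96.  92.  89.  86.  82.
  79.  76.  74.  71.  70.  68.  67.  67.  67.  67.  67.  66.  66.  67.]
[115. 115. 116. 116. 116. 116. 115. 115. 115. 115. 116. 117. 118. 120.
 121. 123. 124. 124. 123. 121. 120. 119. 119. 118. 116. 115. 113. 113.
 112. 112. 111. 111. 111. 112. 112. 112. 112. 113. 113. 113. 114. 114.]
[102. 102. 102. 102. 103. 104. 106. 109. 114. 119. 124. 130. 136. 142.
 148. 154. 159. 162. 165. 168. 169. 169. 167. 165. 162. 157. 151. 145.
 138. 131. 124. 118. 112. 107. 103. 101. 100.  99.  99. 100. 100. 101.]
[103. 103. 103. 103. 104. 105. 107. 110. 114. 119. 125. 131. 137. 143.
 149. 155. 160. 163. 166. 169. 170. 170. 169. 167. 164. 160. 155. 149.
 143. 137. 131. 125. 119. 114. 110. 107. 105. 103. 102. 102. 102. 102.]
[103. 103. 103. 104. 105. 106. 108. 111. 115. 120. 125. 131. 137. 144.
 150. 155. 160. 163. 166. 168. 168. 167. 165. 162. 158. 153. 148. 141.
 135. 129. 123. 118. 113. 109. 106. 104. 103. 103. 102. 102. 103. 103.]
pl 273.0486420753952 226.69436562626672
k4 273.04659785549654 226.52800881851888
n1 272.87658765876586 226.2238223822382
1mm x px [[0.0412 0.2153]]
```

View pics/n1.png

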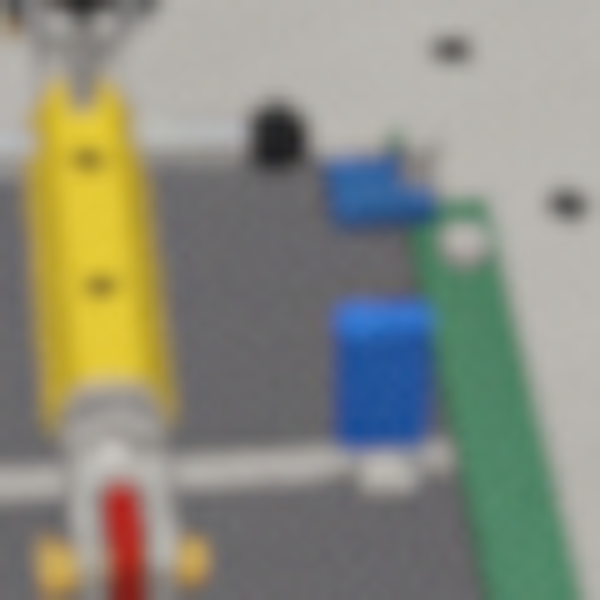

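View pics/n1t.png

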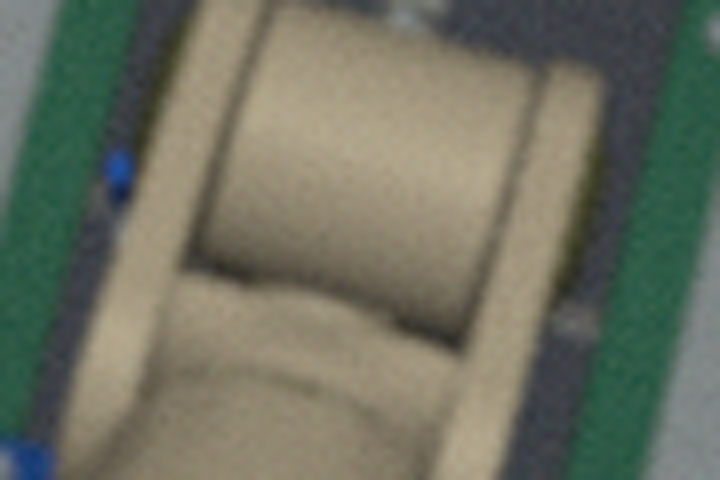

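Run:
```python
from k import *
from scipy.special import erf
def prof(f,x0,x1,ya,yb,z):
    gg=cv2.cvtColor(f["frame"].copy(),cv2.COLOR_RGB2GRAY)
    X,Y=np.meshgrid(np.arange(x0,x1,.0005),np.arange(ya,yb,.001),indexing='ij'); return samp(f,gg,SEAM,X,Y,z).mean(1)
xs=np.arange(-.02,.03,.0005)*1e3
def model(e,l,s):  # edges e, levels l (len e+1)
    y=np.full(xs.shape,l[0])
    for a,b0,b1 in zip(e,l[:-1],l[1:]): y=y+(b1-b0)*.5*(1+erf((xs-a)/(s*2**.5)))
    return y
for bands in((-.095,-.06),(-.08,-.045)):
  P=[prof(load(n+".npz"),-.02,.03,*bands,.032)[:len(xs)] for n in("top0","plt","k4t")]
  # shared e1,sigma, levels; e2,e3 per group (top0,plt same)
  def res(p):
    e1,s,l0,l1,l2,l3,e2a,e3a,e2b,e3b=p
    return np.r_[model((e1,e2a,e3a),(l0,l1,l2,l3),s)-P[0],model((e1,e2a,e3a),(l0,l1,l2,l3),s)-P[1],model((e1,e2b,e3b),(l0,l1,l2,l3),s)-P[2]]
  r=least_squares(res,[-4,2,67,120,85,66,6,16,5,13]); print(r.x.round(2),np.sqrt(np.mean(r.fun**2)), "g0",r.x[7]-r.x[0]-9.2,"gk4",r.x[9]-r.x[0]-9.2)
```

```text
[ -3.02   3.33  66.63 127.48  91.07  66.32   5.81  14.75   3.88  12.1 ] 0.7510490038424218 g0 8.568019101663484 gk4 5.9188692278315
[ -2.78   3.63  66.17 132.81  90.27  66.17   6.55  15.08   3.68  12.52] 1.0415338798956588 g0 8.657618131080003 gk4 6.100879359647935
```

The evidence conflicts: Ft is rising, B's edge hasn't plateaued, and the gap estimate is about 4 mm or less. I'll back off in steps and return, recording Ft in both directions. The half-sum cancels dry friction and shows where the nip begins.

```bash
cat > sw3.py <<'E'
import sys
from k import *
ds=[float(a) for a in sys.argv[1:]]; th0=.785
for d in ds:
    th=th0-np.radians(d); ring=np.array([-.0545-.0016*np.radians(d),.0007,.111])
    p,q=pose(ring,th); env.movel(p,velocity=.05,frame=q)
    a1=ft(th); f=eyes.grab_frame("scene"); e=edgeB(f,BS,125); a2=ft(th); env.hold(.06); a3=ft(th)
    i=f["frame"].astype(float); bl=np.clip(i[...,2]-i[...,0]-40,0,None); w=bl[212:242,262:284]; Y,X=np.mgrid[212:242,262:284]
    s=monitor.sense()
    print("%.1f Ft %.2f (%.1f %.1f %.1f) Fr %.1f t %.2f"%(d,np.mean([a1[0],a2[0],a3[0]]),a1[0],a2[0],a3[0],a2[1],a3[2]),"edge %.2f"%e.mean(),"sp %.2f %.2f"%((w*X).sum()/w.sum(),(w*Y).sum()/w.sum()),"M",s["ft_torque"])
E
python3 sw3.py 45 42 39 36 33 30 27 24 18 12
```

```text
45.0 Ft 6.17 (6.8 5.5 6.2) Fr 10.1 t 33.37 edge 169.26 sp 272.88 226.15 M [ 0.8459  0.0858 -0.0435]
42.0 Ft 1.44 (1.1 1.2 2.0) Fr 10.6 t 33.73 edge 169.48 sp 272.88 226.14 M [0.3678 0.3475 0.0186]
39.0 Ft 0.82 (-0.1 1.0 1.5) Fr 10.9 t 34.08 edge 169.60 sp 272.90 226.16 M [ 0.2346  0.4048 -0.0054]
36.0 Ft 0.10 (-0.1 0.5 -0.1) Fr 11.6 t 34.44 edge 169.75 sp 272.89 226.16 M [ 0.1094  0.4557 -0.1061]
33.0 Ft -0.99 (-1.8 -1.4 0.3) Fr 10.6 t 34.80 edge 169.93 sp 272.90 226.18 M [ 0.0665  0.5095 -0.1511]
30.0 Ft -1.84 (-2.4 -1.1 -2.0) Fr 11.9 t 35.16 edge 170.11 sp 272.90 226.19 M [ 0.0698  0.5767 -0.1702]
27.0 Ft -2.62 (-3.0 -2.1 -2.7) Fr 10.9 t 35.52 edge 170.26 sp 272.91 226.22 M [-0.0699  0.5625 -0.1429]
24.0 Ft -3.26 (-3.7 -3.3 -2.8) Fr 11.4 t 35.88 edge 170.44 sp 272.92 226.22 M [-0.2027  0.6449 -0.2061]
18.0 Ft -1.28 (-2.7 -0.5 -0.7) Fr 9.4 t 36.24 edge 170.81 sp 272.91 226.24 M [ 0.0702  0.4338 -0.1841]
12.0 Ft -1.18 (-2.0 -1.4 -0.1) Fr 9.4 t 36.61 edge 171.15 sp 272.92 226.24 M [ 0.1122  0.3271 -0.2616]
```

The half-sum is flat in the slack, then rises from about 25°. So contact starts there, and 45° corresponds to roughly 92 N by torque or 133 N by angle. At 41° the two estimates (about 71 N and 105 N) both fall inside the firm window, so I'll go there and let go.

```bash
python3 sw3.py 18 24 30 36 41
```

```text
18.0 Ft 6.00 (7.3 5.6 5.2) Fr 4.8 t 36.98 edge 170.81 sp 272.92 226.21 M [ 1.3706 -0.3737 -0.0359]
24.0 Ft 6.16 (6.6 6.5 5.4) Fr 5.5 t 37.34 edge 170.52 sp 272.92 226.22 M [ 1.4229 -0.3752 -0.0372]
30.0 Ft 7.79 (9.2 6.7 7.5) Fr 5.9 t 37.71 edge 170.20 sp 272.90 226.19 M [ 1.5739 -0.4963  0.0321]
36.0 Ft 9.50 (10.0 9.8 8.7) Fr 6.1 t 38.08 edge 169.84 sp 272.90 226.18 M [ 1.7565 -0.6042  0.0136]
41.0 Ft 11.70 (13.0 11.8 10.4) Fr 5.7 t 38.43 edge 169.57 sp 272.88 226.16 M [ 2.0462 -0.7877 -0.0187]
```

Ft is now clean: about 6.0 N in the slack and 11.7 N at 41°. The extra 0.33 Nm means a nip of roughly 100 N. I'll let go.

Run:
```python
from k import *
d=41;th=.785-np.radians(d); ring=np.array([-.0545-.0016*np.radians(d),.0007,.111])
env.release(); p,q=pose(ring,th,out=.09); env.movel(p,velocity=.2,frame=q); st("out")
a=sw(-.10,0.10,.30); env.reach(a,q)
for i in range(2):
    f=shot("fin%d"%i); e=edgeB(f,BS,125); print("edge",e,e.mean()); env.hold(.5)
crop(f,190,165,310,265,6,"pics/fin.png")
i=f["frame"].astype(float); bl=np.clip(i[...,2]-i[...,0]-40,0,None); w=bl[212:242,262:284]; Y,X=np.mgrid[212:242,262:284]; print((w*X).sum()/w.sum(),(w*Y).sum()/w.sum())
g=shot("fint","top"); cv2.imwrite("pics/fint.png",cv2.resize(g["frame"][:,:,::-1],(800,600)))
print("topedge",edgeB(g,((-.09,-.065),(-.065,-.055)),100)); st()
```

```text
out t39.68 p [ 0.5071 -0.033   0.2067] F [ 0.4411 -0.3799 -0.544 ] gap 1.002
edge [169.5703 170.0524 169.2486] 169.6237718055398
edge [169.5891 170.0512 169.2608] 169.63370316944835
272.88858858858856 226.15295295295294
topedge [158.2375 158.293 ]
 t41.44 p [0.4899 0.0681 0.3   ] F [0.3571 0.1079 0.4338] gap 0.999
```

View pics/fin.png

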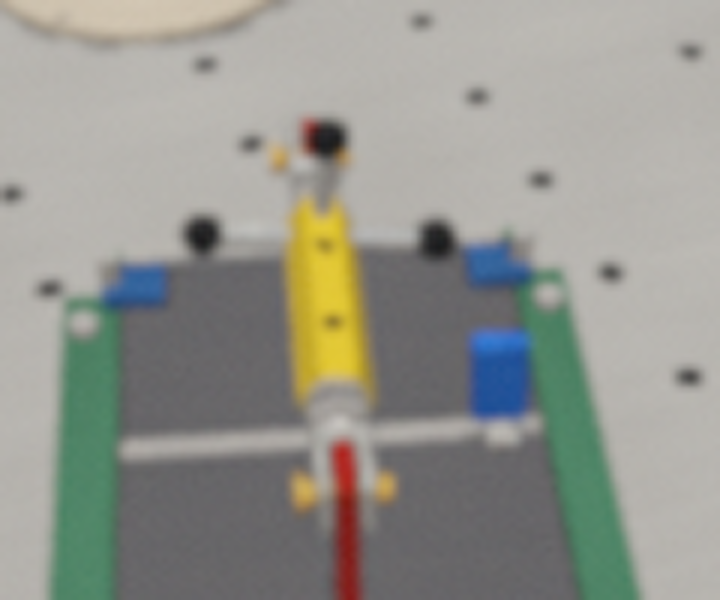

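View pics/fint.png

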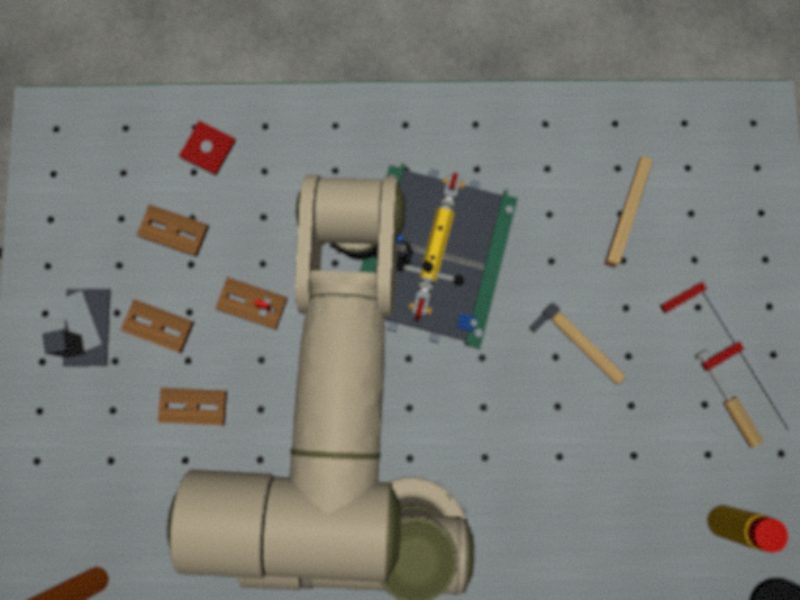

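The spacer stands upright at crop (500,375), the knobs are free, and B's edge is steady at 169.63 mm, 0.83 mm past contact (about 95–100 N). The red spacer is in its rack and the hammer and brush haven't moved. Handing in.

```bash
python3 -c "
from bench import job,monitor
job.hand_in(); s=monitor.sense(); print(s['clock'],s['contact_force'])"
```

```text
the job is handed in; nothing more can be done
the job is handed in; nothing more can be done
```

I set the blue 4 mm spacer upright and fully down about 84 mm left of the seam's middle. I then turned the turnbuckle by two knob swings until the spacer was nipped at roughly 95–100 N. That figure is an estimate, because the nip can't be read directly. I let go of everything and handed in at about 41 s; no verdict is reported.

**Last checks:**
- **Nip:** knob force rose from about 6.0 N in the slack to 11.7 N at the stop, which means about 100 N. Plate B's edge sat 0.83 mm past first contact, also about 100 N. It held steady after I let go, having relaxed by about 0.06 mm (roughly 7 N).
- **Scene:** the spacer stands upright and the gripper is clear. The red spacer, hammer and brush look unmoved.

**What failed or disagreed:**
- **First grasp missed:** the real fingertips are about 36 mm short of the reported TCP. I found this by touching the bench, corrected for it, and the second grasp held.
- **Early nip signals conflicted:** the seam width in the side camera and the first force readings on the second swing were unreliable, and plate B's edge showed no plateau at contact. I backed off and came in again to find where contact starts.
- **Brief overshoot before backing off:** I first went about 4° past the final angle, to an estimated 92 N by torque or 133 N by angle. Both are under the 180 N jam limit, but the higher one is above the 120 N firm limit.

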